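# Tip a scoop of chestnuts into the covered pan

## Task

Take the lid off the round steel pan and lay it flat in the middle of the round wooden board. Then pick up the loaded scoop by its handle, carry it level to the pan without spilling, and tip all five chestnuts into the pan. Put the empty scoop back flat on the bench, clear of the pan and board; leave the pan standing where it is and the other things alone.

Things in the scene. Friction and masses are not known exactly. Their poses are not given: they have to be found in the camera images.
- scoop: Loose flat steel bench scoop, 0.26 kg: tray 130 mm long (x), 120 wide (y), 3 mm floor, side walls 30 mm high, back wall (+x) 38 mm; front edge (-x) open, no lip. Origin: centre of the underside, z up. Starts on the bench, front roughly towards the robot (yaw within 0.9 rad), at left, middle or right. Chestnuts start to slide on it at 14 to 25 degrees of tilt; 40 degrees, front down, empties it.
- scoop_grip (a point): Grip point of the scoop's handle, at [5, 0, 85] mm in the scoop's frame, near its balance point: a level black plastic bar over the middle of the tray, 16 mm wide (y), 20 mm high, from x = -29 to +65 mm, its underside 75 mm above the scoop's underside, on a riser at the back wall.
- scoop_lip (a point): Middle of the scoop's open front edge, on the upper side of its floor (scoop frame [-65, 0, 3] mm).
- pan: Round straight-sided steel pan, loose, 190 mm outer diameter, 65 mm tall, walls and base 4 mm, about 0.6 kg. Origin: centre of its underside. Starts with the lid on, in one of the three places.
- lid: Flat round steel lid on the pan, loose, about 0.22 kg: disc 198 mm across and 4 mm thick, with a 6 mm deep, 160 mm wide plug beneath it that sits inside the pan's rim, and a black knob on top. Origin: centre of the underside of the plug (59 mm above the bench while on the pan).
- lid_knob (a point): Middle of the lid's black knob, 31 mm above the underside of the plug: an upright cylinder 28 mm across and 22 mm high, on a 16 mm stem.
- board: Round wooden board, fixed to the bench, 200 mm across, 12 mm thick, empty. Origin: centre of its underside. In one of the three places.
- nut0: Chestnut, rigid, brown, domed with a flat base, 30 mm across, 24 mm tall, 16 g; starts flat-side down on the scoop's floor. Origin: centre of its flat base.
- nut1: Chestnut, rigid, brown, domed with a flat base, 30 mm across, 24 mm tall, 16 g; starts flat-side down on the scoop's floor. Origin: centre of its flat base.
- nut2: Chestnut, rigid, brown, domed with a flat base, 30 mm across, 24 mm tall, 16 g; starts flat-side down on the scoop's floor. Origin: centre of its flat base.
- nut3: Chestnut, rigid, brown, domed with a flat base, 30 mm across, 24 mm tall, 16 g; starts flat-side down on the scoop's floor. Origin: centre of its flat base.
- nut4: Chestnut, rigid, brown, domed with a flat base, 30 mm across, 24 mm tall, 16 g; starts flat-side down on the scoop's floor. Origin: centre of its flat base.
- tin0: Bystander, loose: small open steel tin, 68 mm across, 50 mm tall. Origin at its underside.
- tin1: Bystander, loose: small lidded steel tin, 72 mm across, 52 mm tall. Origin at its underside.
- tin2: Bystander, loose: small open steel tin, 68 mm across, 50 mm tall. Origin at its underside.
- jar0: Bystander, loose: closed brown jar with a white cap, 72 mm across, 120 mm tall. Origin at its underside.
- spoon: Bystander, loose: steel spoon lying on the bench, about 200 mm long. Origin at its underside.
Not all that is in view belongs to the job. What is shaped like the scoop but purple is not meant.

How it is judged:
By the outcome, as a careful person would: the job done as asked, in the order asked, and still so for the second after the job is handed in, with the robot touching nothing.
It also fails if it takes over 72 s, if anything falls off the work surface, if the arm or the gripper's body presses on something with over 40 N, if the wrist force passes 120 N, or if a joint passes its speed limit or range.

## Robot

A 6-joint arm with a two-finger parallel gripper is mounted at the origin on the work surface. World frame = base frame: x ahead of the robot, y to its left, z up, the work surface at z = 0. Lengths are in m, angles in rad, forces in N, time in s.
With the tool pointing down it reaches from about 0.375 to 0.9 m from the base axis. Payload 3.1 kg.
Tool frame: the origin (TCP) lies at the very end of the fingers, on their centre line; the grasp point (between the pads) lies 19 mm behind it; z points along the fingers, y is the direction in which the jaws open and shut (so a half turn about z gives the same grasp; the last joint's range is limited). The gripper opens to 87 mm and grips with 3 to 60 N. Pads are 19 mm wide; open, the fingers measure 117 mm over their backs; the gripper's body (75 mm by 190 mm) begins 51 mm behind the grasp point.
Start: joints at [1.119, 0.527, 1.433, -0, 1.181, -0.178], TCP at [0.168, 0.602, 0.223] pointing down, gripper open.
Joint ranges: [-3.08, 3.08], [-0.75, 2.2], [0.22, 2.44], [-1.43, 4.57], [0, 2.65], [-2.85, 2.85]. Speed limits (rad/s): [2.79, 2.79, 3.14, 3.14, 3.14, 3.14].

## Interface

Orientations are given as a unit quaternion [x, y, z, w].
In Python, from rig import robot gives the robot as it stands. The module is installed in compiled form; this text tells all that it offers.
- The arm moves only by the tool send_rows, never from a script. Its argument "deltas" is a list of rows, each an object of numbers: "tx", "ty", "tz": the shift along the tool's x, y, z in cm; "rx", "ry", "rz": the turn, a rotation vector about the tool's x, y, z in rad. A call has 1 to 5 rows; each row is the pose to reach, as a shift and turn from the pose commanded when the call began, along the tool's axes at that moment; what a row does not reach only later rows make up. A row lasts 1/12 s, in which the tool goes at most 41.7 mm and 7.16 degrees, less where a joint would pass 70% of its speed; a pose out of reach is approached as far as the arm can. A call with a gripper value outside its range is refused whole. "claw" is the finger opening in cm, from 0 to 8.7, set as the call begins (left out, the last holds). The fingers move at their own pace and stop on an object; "squeeze" is the grip in N (left out, the last holds). Time passes only in rows, so rows that repeat a pose let the fingers close. It gives the time, the measured TCP pose, the force and the opening at its end, in the units of the state.
- robot.get_obs(): the state, without advancing time (a new reading comes with each control period).
- robot.camera(name): name is "scene" or "side" or "wrist"; returns a dict with "color" (384x512x3 uint8, red, green, blue), "z_map" (384x512 float32, m along the optical axis (not along the pixel's ray), 0 where there is no reading), "intrinsics" (3x3 intrinsics, pixels), "R" (3x3) and "t" (3): a world point X has camera coordinates R X + t; the wrist camera has in their place "tool_from_camera" (4x4, takes a point from camera to tool coordinates, whose origin is the TCP and whose axes are the flange's). Camera axes: x right, y down, z forward; pixel columns grow to the right and rows downward; lengths in m; the calibration is good to about 2 mm. A picture is of the moment at which its call begins: read the wrist's pose just before it.
- robot.hand_in(): hands the job in, once; it reports no verdict.
Trained networks look in the newest picture that a camera, given by its name, has taken for a name from the list of things; names that differ only in an ending like _2 or _b are one class to them, and where a whole thing is asked for, a point or a joint stands for the part that bears it (a point fixed in the world has none). Each returns a list of dicts, best first, with "p" (0 to 1); they miss things now and then, are a little off and sometimes report something else, mostly with a low value. They report only what shows in the picture. A call takes as long as a camera call. They do not tell look-alikes from the thing itself.
- robot.outline_of(label, camera): "pixels" (384x512 bool, what is visible of it) and "xy" ([column, row] in pixels, amid what is visible of it).
- robot.tip_of(label, camera): "xy" ([column, row] in pixels: a listed point, or the origin of a listed thing).
The state is a dict: "time": time; "q": joint angles; "joint_velocities": joint speeds; "joint_torque": joint torques, N m; "position": TCP position; "tool_rot": TCP orientation; "ft_force": force on the tool from outside, world axes, zero at the start; "moment": the same for the moment, N m; "grip_width": finger opening in m.
Only numpy, scipy, OpenCV 4.12 (cv2) and the standard library are available. Lean on these libraries where they do the work, as an engineer would, in place of code of your own. Each camera call takes 0.05 s, during which the arm holds its last target.

## Working session

There is one attempt and no reset: what is moved stays moved. The work goes in short steps, Python scripts to look and compute and a tool call to move; the robot and the scene stay as the last step left them, time stands still between calls to the robot, and variables do not carry over. Pictures are saved under pics/ and viewed, and the job is handed in when it is done.

Besides the shell and the picture viewer there is one more tool, called after "Call:" in YAML: its name, and indented under it one key for each argument. send_rows: Moves the arm, as the interface text tells. Its arguments: {"type":"object","properties":{"deltas":{"type":"array","items":{"type":"object","properties":{"tx":{"type":"number"},"ty":{"type":"number"},"tz":{"type":"number"},"rx":{"type":"number"},"ry":{"type":"number"},"rz":{"type":"number"}}}},"claw":{"type":"number"},"squeeze":{"type":"number"}},"required":["deltas"]}

```bash
ls; mkdir -p pics
cat > h.py <<'E'
import numpy as np, cv2
from rig import robot
from scipy.spatial.transform import Rotation as R
def save(name,im): cv2.imwrite('pics/'+name,im[:,:,::-1])
def world(c,u,v,pose=None):
    K=np.array(c['intrinsics']);z=c['z_map'][int(round(v)),int(round(u))]
    return towld(c,np.linalg.inv(K)@[u,v,1]*z,pose)
def towld(c,p,pose=None):
    if 'R' in c: return np.array(c['R']).T@(p-np.array(c['t']))
    T=np.array(c['tool_from_camera']);p=T[:3,:3]@p+T[:3,3]
    return R.from_quat(pose['tool_rot']).apply(p)+pose['position']
def ray(c,u,v,pose=None):
    o=towld(c,np.zeros(3),pose);d=towld(c,np.linalg.inv(np.array(c['intrinsics']))@[u,v,1],pose)-o
    return o,d/np.linalg.norm(d)
def tri(r1,r2):
    (a,d),(b,e)=r1,r2
    s=np.linalg.lstsq(np.stack([d,-e],1),b-a,rcond=None)[0]
    p,q=a+s[0]*d,b+s[1]*e
    return (p+q)/2,np.linalg.norm(p-q)
def cloud(c,pose=None):
    K=np.array(c['intrinsics']);h,w=c['z_map'].shape
    u,v=np.meshgrid(np.arange(w),np.arange(h));z=c['z_map']
    P=np.stack([(u-K[0,2])/K[0,0]*z,(v-K[1,2])/K[1,1]*z,z],-1).reshape(-1,3)
    if 'R' in c: W=(P-np.array(c['t']))@np.array(c['R'])
    else:
        T=np.array(c['tool_from_camera']);W=R.from_quat(pose['tool_rot']).apply(P@T[:3,:3].T+T[:3,3])+pose['position']
    W=W.reshape(h,w,3);W[z==0]=np.nan;return W
E
python3 - <<'E'
from h import *
o=robot.get_obs();print({k:np.round(v,3) for k,v in o.items()})
for n in ['scene','side','wrist']:
    p=robot.get_obs();c=robot.camera(n);save(n+'0.png',c['color'])
    np.save(n+'0.npy',{'c':c,'p':p},allow_pickle=True)
    for l in ['scoop','scoop_grip','scoop_lip','pan','lid','lid_knob','board']:
        for d in robot.tip_of(l,n)[:3]:
            u,v=d['xy'];print(n,l,round(d['p'],2),np.round(d['xy']),np.round(world(c,min(max(u,0),511),min(max(v,0),383),p),3))
E
```

```text
pics
{'time': np.float64(0.0), 'q': array([ 1.12 ,  0.528,  1.434, -0.   ,  1.181, -0.179]), 'joint_velocities': array([ 0.001, -0.   ,  0.001,  0.   , -0.001,  0.001]), 'joint_torque': array([-1.0000e-03, -4.4005e+01, -1.7659e+01,  6.3000e-02,  5.8000e-02,
       -0.0000e+00]), 'position': array([0.168, 0.601, 0.222]), 'tool_rot': array([ 0.136,  0.991, -0.001, -0.   ]), 'ft_force': array([0.533, 0.19 , 0.113]), 'moment': array([0.035, 0.011, 0.018]), 'grip_width': np.float64(0.087)}
scene scoop 0.84 [423. 218.] [0.411 0.338 0.069]
scene scoop 0.73 [381. 273.] [0.555 0.314 0.003]
scene scoop 0.7 [174. 138.] [ 0.549 -0.292  0.096]
scene scoop_grip 0.9 [432. 196.] [0.36  0.335 0.094]
scene scoop_grip 0.84 [390. 251.] [0.562 0.311 0.094]
scene scoop_lip 0.78 [405. 265.] [0.505 0.35  0.002]
scene scoop_lip 0.69 [172. 137.] [ 0.553 -0.298  0.098]
scene scoop_lip 0.58 [425. 198.] [ 0.272  0.323 -0.   ]
scene pan 0.84 [177. 160.] [ 0.591 -0.249  0.069]
scene pan 0.66 [208. 276.] [0.78  0.01  0.003]
scene lid_knob 0.64 [173. 134.] [ 0.544 -0.3    0.101]
scene lid_knob 0.6 [145. 236.] [ 0.8   -0.153  0.044]
scene board 0.76 [254. 206.] [ 0.563 -0.022  0.013]
side scoop 0.66 [187. 301.] [ 0.563  0.315 -0.001]
side scoop 0.58 [266. 351.] [ 0.351  0.331 -0.001]
side scoop_grip 0.97 [266. 330.] [0.351 0.334 0.095]
side scoop_grip 0.76 [187. 280.] [0.55  0.316 0.097]
side scoop_lip 0.62 [300. 366.] [0.215 0.571 0.575]
side scoop_lip 0.57 [200. 325.] [0.504 0.352 0.004]
side pan 0.94 [304. 153.] [ 0.515 -0.22   0.069]
side pan 0.58 [188. 187.] [ 0.779  0.006 -0.002]
side lid 0.96 [303. 135.] [ 0.552 -0.298  0.069]
side lid_knob 0.55 [310. 127.] [ 0.535 -0.305  0.102]
side board 0.67 [260. 205.] [ 0.553 -0.019  0.015]
```

View pics/scene0.png

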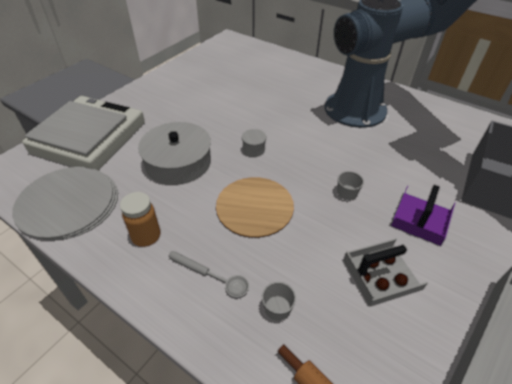

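View pics/side0.png

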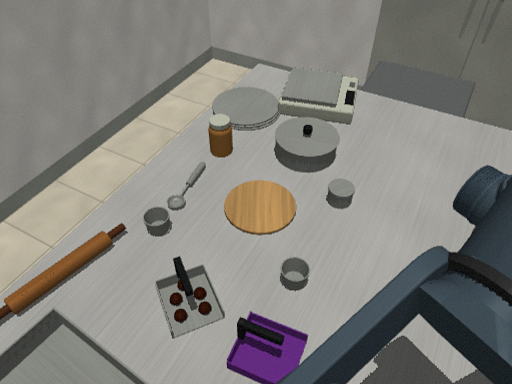

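View pics/wrist0.png

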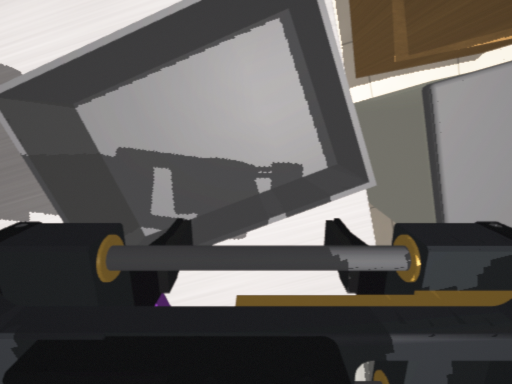

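Run:
```python
from h import *
d=np.load('scene0.npy',allow_pickle=True).item()['c'];s=np.load('side0.npy',allow_pickle=True).item()['c']
a=cv2.resize(d['color'][150:310,330:480],None,fx=2.6,fy=2.6,interpolation=2);b=cv2.resize(s['color'][250:384,140:340],None,fx=2,fy=2,interpolation=2)
H=max(a.shape[0],b.shape[0]);f=lambda x:np.vstack([x,np.zeros((H-x.shape[0],x.shape[1],3),np.uint8)])
save('crop0.png',np.hstack([f(a),f(b)]))
for n,c in [('scene',d),('side',s)]:
    print(n,'cam',np.round(towld(c,np.zeros(3)),3))
    W=cloud(c)
    for (nm,x,y,zl,zh,r) in [('knob',.55,-.3,.08,.11,.05),('knobtop',.55,-.3,.097,.106,.05),('lid',.55,-.3,.06,.075,.14),('board',.56,-.02,.008,.02,.12),('barpurp?',.55,.315,.085,.11,.09),('bar2',.35,.333,.085,.11,.09)]:
        P=W.reshape(-1,3);C=c['color'].reshape(-1,3);m=(np.hypot(P[:,0]-x,P[:,1]-y)<r)&(P[:,2]>zl)&(P[:,2]<zh)
        Q=P[m]
        if len(Q)<5: print(nm,len(Q));continue
        print(nm,len(Q),'mean',np.round(Q.mean(0),3),'mid',np.round((np.percentile(Q,1,0)+np.percentile(Q,99,0))/2,3),'ext',np.round(np.percentile(Q,99,0)-np.percentile(Q,1,0),3),'zmed',np.round(np.median(Q[:,2]),4),'col',np.median(C[m],0))
```

```text
scene cam [1.069 0.33  0.718]
knob 107 mean [ 0.547 -0.3    0.095] mid [ 0.545 -0.304  0.092] ext [0.026 0.027 0.021] zmed 0.0981 col [30. 30. 30.]
knobtop 57 mean [ 0.544 -0.303  0.1  ] mid [ 0.545 -0.305  0.1  ] ext [0.026 0.026 0.005] zmed 0.1 col [30. 30. 31.]
lid 2561 mean [ 0.55  -0.298  0.068] mid [ 0.545 -0.303  0.067] ext [0.185 0.185 0.009] zmed 0.0683 col [138. 137. 134.]
board 3631 mean [ 0.562 -0.022  0.011] mid [ 0.558 -0.024  0.011] ext [0.186 0.185 0.006] zmed 0.0112 col [166. 135.  96.]
barpurp? 388 mean [0.573 0.304 0.093] mid [0.571 0.305 0.091] ext [0.077 0.063 0.011] zmed 0.0933 col [29. 29. 30.]
bar2 236 mean [0.37  0.337 0.093] mid [0.366 0.337 0.091] ext [0.091 0.022 0.011] zmed 0.0934 col [29. 27. 31.]
side cam [0.184 0.693 0.861]
knob 86 mean [ 0.54  -0.297  0.094] mid [ 0.541 -0.299  0.092] ext [0.026 0.027 0.022] zmed 0.0965 col [19.5 20.5 20. ]
knobtop 40 mean [ 0.541 -0.301  0.1  ] mid [ 0.541 -0.301  0.1  ] ext [0.025 0.027 0.006] zmed 0.0999 col [21.  21.5 23. ]
lid 1961 mean [ 0.539 -0.295  0.068] mid [ 0.541 -0.3    0.067] ext [0.184 0.187 0.01 ] zmed 0.0681 col [136. 138. 131.]
board 2952 mean [ 0.553 -0.017  0.011] mid [ 0.554 -0.02   0.012] ext [0.186 0.187 0.007] zmed 0.0114 col [175. 136.  84.]
barpurp? 300 mean [0.566 0.309 0.094] mid [0.568 0.308 0.092] ext [0.078 0.062 0.011] zmed 0.0942 col [22. 24. 24.]
bar2 462 mean [0.361 0.341 0.093] mid [0.362 0.34  0.091] ext [0.091 0.021 0.012] zmed 0.0939 col [22. 24. 25.]
```

View crop.

View pics/crop0.png

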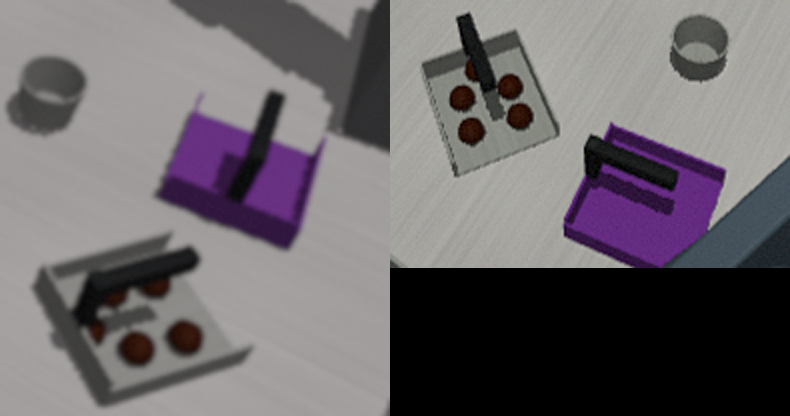

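Run:
```python
from h import *
# steel scoop: bar direction and tray outline from both views
for n in ['scene','side']:
    c=np.load(n+'0.npy',allow_pickle=True).item()['c'];W=cloud(c).reshape(-1,3)
    m=(np.hypot(W[:,0]-.57,W[:,1]-.307)<.09)&(W[:,2]>.085)&(W[:,2]<.11);P=W[m]
    r=cv2.minAreaRect((P[:,:2]*1000).astype(np.float32));print(n,'bar rect',r)
    m=(np.hypot(W[:,0]-.57,W[:,1]-.307)<.11)&(W[:,2]>.008)&(W[:,2]<.07);P=W[m]
    r=cv2.minAreaRect((P[:,:2]*1000).astype(np.float32));print(n,'tray rect',r, len(P))
    m=(np.hypot(W[:,0]-.36,W[:,1]-.337)<.11)&(W[:,2]>.008);P=W[m]
    print('purple rect',cv2.minAreaRect((P[:,:2]*1000).astype(np.float32)))
    for (x,y,rr,zl,zh) in [(.55,-.3,.14,.01,.2)]:
        pass
    m=(W[:,0]>.2)&(W[:,0]<1)&(abs(W[:,1])<.5)&(W[:,2]>.015)
    q=W[m];g=np.zeros((100,90),np.uint8)
    g[((q[:,1]+.5)*100).astype(int).clip(0,99),((q[:,0]-.15)*100).astype(int).clip(0,89)]=1
    k,l,st,ce=cv2.connectedComponentsWithStats(g)
    for i in range(1,k): 
        if st[i,4]>3: print('blob x%.2f-%.2f y%.2f-%.2f'%(st[i,0]/100+.15,(st[i,0]+st[i,2])/100+.15,st[i,1]/100-.5,(st[i,1]+st[i,3])/100-.5))
sc=[np.load(n+'0.npy',allow_pickle=True).item()['c'] for n in ['scene','side']]
print('tri grip',tri(ray(sc[0],390,251),ray(sc[1],187,280)))
print('tri knob',tri(ray(sc[0],173,136),ray(sc[1],308,129)))
```

```text
scene bar rect ((570.3192749023438, 304.9769592285156), (16.549480438232422, 94.38080596923828), 52.644500732421875)
scene tray rect ((555.1630249023438, 315.29974365234375), (121.82594299316406, 132.2032470703125), 52.97248077392578) 1537
purple rect ((346.79241943359375, 335.1614990234375), (132.4025115966797, 120.19149780273438), 5.299304485321045)
blob x0.52-0.95 y-0.50--0.30
blob x0.44-0.65 y-0.41--0.20
blob x0.75-0.82 y-0.22--0.14
blob x0.33-0.42 y-0.20--0.12
blob x0.77-0.80 y-0.10-0.01
blob x0.33-0.41 y0.11-0.18
blob x0.72-0.79 y0.13-0.21
blob x0.46-0.65 y0.22-0.41
blob x0.81-0.87 y0.22-0.33
blob x0.27-0.42 y0.27-0.41
blob x0.20-0.24 y0.39-0.50
blob x0.68-0.73 y0.49-0.50
side bar rect ((568.6000366210938, 306.9537048339844), (16.240964889526367, 96.3329849243164), 52.69310760498047)
side tray rect ((553.7318115234375, 317.97369384765625), (120.3481674194336, 130.72787475585938), 52.90017318725586) 1188
purple rect ((370.50830078125, 340.4170227050781), (184.40234375, 121.92949676513672), 6.041904449462891)
blob x0.50-0.95 y-0.50--0.30
blob x0.44-0.64 y-0.40--0.20
blob x0.74-0.82 y-0.22--0.14
blob x0.33-0.41 y-0.20--0.11
blob x0.76-0.80 y-0.10-0.02
blob x0.33-0.41 y0.11-0.19
blob x0.72-0.79 y0.13-0.21
blob x0.46-0.65 y0.23-0.41
blob x0.81-0.90 y0.22-0.50
blob x0.28-0.42 y0.27-0.31
blob x0.29-0.41 y0.32-0.41
blob x0.71-0.76 y0.49-0.50
tri grip (array([0.55481315, 0.31134327, 0.08584021]), np.float64(0.00036721663263050973))
tri knob (array([ 0.54175656, -0.30532284,  0.09056298]), np.float64(0.00027289177994341594))
```

The steel scoop with the chestnuts is at scene (385,270) and side (190,300). Its look-alike is the purple scoop at scene (423,213) and side (268,345), which the crop shows to be empty, so I reject it. The pan with its black knob is at scene (173,137) and side (308,129). The things that could be mistaken for it are the plate stack (68,200), the scale (85,130) and the open tins. The board is at scene (254,206).

Heights agree with the text: knob top 0.101, lid top 0.069, board 0.012, bar top 0.095.

```bash
cat > plan.py <<'E'
import numpy as np, json
from scipy.spatial.transform import Rotation as R, Slerp
def down(yaw): # tool x at world angle yaw (rad), pointing down
    x=np.array([np.cos(yaw),np.sin(yaw),0]);z=np.array([0,0,-1.]);return R.from_matrix(np.stack([x,np.cross(z,x),z],1))
def yaw_of(q):
    x=R.from_quat(q).as_matrix()[:,0];return np.arctan2(x[1],x[0])
def plan(p0,r0,wps):
    """wps: list of (pos, Rot, nrows or None, profile 'lin'|'smooth'); prints calls"""
    poses=[];p,r=np.array(p0),r0
    for (q,s,n,prof) in wps:
        q=np.array(q);ang=(r.inv()*s).magnitude()
        if n is None: n=int(np.ceil(max(np.linalg.norm(q-p)/.040,np.degrees(ang)/7.0,1)))
        rv=(r.inv()*s).as_rotvec()
        for i in range(1,n+1):
            f=i/n
            if prof=='smooth': f=f*f*f*(10-15*f+6*f*f)
            elif prof=='ease': f=0.5-0.5*np.cos(np.pi*f)
            poses.append((p+(q-p)*f,r*R.from_rotvec(rv*f)))
        p,r=q,s
    cp,cr=np.array(p0),r0
    for i in range(0,len(poses),5):
        rows=[]
        for (a,b) in poses[i:i+5]:
            t=cr.inv().apply(a-cp)*100;w=(cr.inv()*b).as_rotvec()
            d={k:round(float(v),2) for k,v in zip(['tx','ty','tz','rx','ry','rz'],[*t,*w])};d={k:v for k,v in d.items() if abs(v)>1e-9}
            rows.append(d)
        L=rows[-1];t=np.array([L.get(k,0) for k in('tx','ty','tz')])/100;w=np.array([L.get(k,0) for k in('rx','ry','rz')])
        cp=cp+cr.apply(t);cr=cr*R.from_rotvec(w)
        print(json.dumps(rows).replace('"',''))
    print('end',np.round(cp,4),'yaw',np.degrees(yaw_of(cr.as_quat())).round(2))
E
python3 - <<'E'
from h import *; from plan import *
o=robot.get_obs()
plan(o['position'],R.from_quat(o['tool_rot']),[((.48,.15,.24),down(np.radians(100)),None,'lin'),((.53,-.27,.24),down(np.radians(90)),None,'lin')])
E
```

```text
[{tx: -3.01, ty: -2.51, tz: -0.12, rz: 0.08}, {tx: -6.03, ty: -5.02, tz: -0.25, rz: 0.16}, {tx: -9.04, ty: -7.53, tz: -0.37, rz: 0.24}, {tx: -12.05, ty: -10.04, tz: -0.5, rz: 0.32}, {tx: -15.07, ty: -12.54, tz: -0.62, rz: 0.4}]
[{tx: -3.75, ty: -1.14, tz: -0.13, rz: 0.08}, {tx: -7.5, ty: -2.28, tz: -0.25, rz: 0.16}, {tx: -11.26, ty: -3.42, tz: -0.38, rz: 0.24}, {tx: -15.01, ty: -4.55, tz: -0.5, rz: 0.32}, {tx: -18.76, ty: -5.69, tz: -0.63, rz: 0.4}]
[{tx: -3.9, ty: 0.41, tz: -0.12, rz: 0.08}, {tx: -7.8, ty: 0.83, tz: -0.24, rz: 0.16}, {tx: -11.7, ty: 1.24, tz: -0.37, rz: 0.24}, {tx: -15.6, ty: 1.65, tz: -0.49, rz: 0.32}, {tx: -19.17, ty: 0.23, tz: -0.49, rz: 0.34}]
[{tx: -3.84, ty: -0.15, rz: 0.02}, {tx: -7.68, ty: -0.31, rz: 0.03}, {tx: -11.53, ty: -0.46, rz: 0.05}, {tx: -15.37, ty: -0.61, rz: 0.06}, {tx: -19.21, ty: -0.76, rz: 0.08}]
[{tx: -3.84, ty: 0.15, rz: 0.01}, {tx: -7.68, ty: 0.31, rz: 0.03}, {tx: -11.53, ty: 0.46, rz: 0.05}, {tx: -15.37, ty: 0.62, rz: 0.06}, {tx: -19.21, ty: 0.77, rz: 0.08}]
end [ 0.53 -0.27  0.24] yaw 89.89
```

Call:
send_rows:
  deltas:
    - {"tx":-3,"ty":-2.5,"tz":-0.1,"rz":0.08}
    - {"tx":-6,"ty":-5,"tz":-0.2,"rz":0.16}
    - {"tx":-9,"ty":-7.5,"tz":-0.4,"rz":0.24}
    - {"tx":-12,"ty":-10,"tz":-0.5,"rz":0.32}
    - {"tx":-15,"ty":-12.5,"tz":-0.6,"rz":0.4}
  claw: 8.7
  squeeze: 30

```text
schema error: expected keys tx, ty, tz, rx, ry, rz
```

Call:
send_rows:
  deltas:
    - {"tx":-3.8,"ty":-1.1,"tz":-0.1,"rz":0.08}
    - {"tx":-7.5,"ty":-2.3,"tz":-0.2,"rz":0.16}
    - {"tx":-11.3,"ty":-3.4,"tz":-0.4,"rz":0.24}
    - {"tx":-15,"ty":-4.6,"tz":-0.5,"rz":0.32}
    - {"tx":-18.8,"ty":-5.7,"tz":-0.6,"rz":0.4}

```text
schema error: expected keys tx, ty, tz, rx, ry, rz
```

Call:
send_rows:
  deltas:
    - {"tx":-3.9,"ty":0.4,"tz":-0.1,"rz":0.08}
    - {"tx":-7.8,"ty":0.8,"tz":-0.2,"rz":0.16}
    - {"tx":-11.7,"ty":1.2,"tz":-0.4,"rz":0.24}
    - {"tx":-15.6,"ty":1.6,"tz":-0.5,"rz":0.32}
    - {"tx":-19.2,"ty":0.2,"tz":-0.5,"rz":0.34}

```text
schema error: expected keys tx, ty, tz, rx, ry, rz
```

Call:
send_rows:
  deltas:
    - {"tx":-3.8,"ty":-0.1,"rz":0.02}
    - {"tx":-7.7,"ty":-0.3,"rz":0.03}
    - {"tx":-11.5,"ty":-0.5,"rz":0.05}
    - {"tx":-15.4,"ty":-0.6,"rz":0.06}
    - {"tx":-19.2,"ty":-0.8,"rz":0.08}

```text
schema error: expected keys tx, ty, tz, rx, ry, rz
```

Call:
send_rows:
  deltas:
    - {"tx":-3.8,"ty":0.2,"rz":0.01}
    - {"tx":-7.7,"ty":0.3,"rz":0.03}
    - {"tx":-11.5,"ty":0.5,"rz":0.05}
    - {"tx":-15.4,"ty":0.6,"rz":0.06}
    - {"tx":-19.2,"ty":0.8,"rz":0.08}

```text
schema error: expected keys tx, ty, tz, rx, ry, rz
```

All six keys are needed in every row. The refused calls moved nothing, so I'm sending them again.

Call:
send_rows:
  deltas:
    - {"tx":-3,"ty":-2.5,"tz":-0.1,"rx":0,"ry":0,"rz":0.08}
    - {"tx":-6,"ty":-5,"tz":-0.2,"rx":0,"ry":0,"rz":0.16}
    - {"tx":-9,"ty":-7.5,"tz":-0.4,"rx":0,"ry":0,"rz":0.24}
    - {"tx":-12,"ty":-10,"tz":-0.5,"rx":0,"ry":0,"rz":0.32}
    - {"tx":-15,"ty":-12.5,"tz":-0.6,"rx":0,"ry":0,"rz":0.4}
  claw: 8.7
  squeeze: 30

```text
time: 1.62
position: [0.2798, 0.4397, 0.2288]
tool_rot: [0.332, 0.943, 0.0, 0.0]
ft_force: [1.4, 0.4, -0.1]
grip_width: 0.0874
```

Call:
send_rows:
  deltas:
    - {"tx":-3.8,"ty":-1.1,"tz":-0.1,"rx":0,"ry":0,"rz":0.08}
    - {"tx":-7.5,"ty":-2.3,"tz":-0.2,"rx":0,"ry":0,"rz":0.16}
    - {"tx":-11.3,"ty":-3.4,"tz":-0.4,"rx":0,"ry":0,"rz":0.24}
    - {"tx":-15,"ty":-4.6,"tz":-0.5,"rx":0,"ry":0,"rz":0.32}
    - {"tx":-18.8,"ty":-5.7,"tz":-0.6,"rx":0,"ry":0,"rz":0.4}

```text
time: 2.03
position: [0.3913, 0.2777, 0.2349]
tool_rot: [0.513, 0.859, 0.0, 0.0]
ft_force: [1.0, 0.5, 0.3]
grip_width: 0.087
```

Call:
send_rows:
  deltas:
    - {"tx":-3.9,"ty":0.4,"tz":-0.1,"rx":0,"ry":0,"rz":0.08}
    - {"tx":-7.8,"ty":0.8,"tz":-0.2,"rx":0,"ry":0,"rz":0.16}
    - {"tx":-11.7,"ty":1.2,"tz":-0.4,"rx":0,"ry":0,"rz":0.24}
    - {"tx":-15.6,"ty":1.6,"tz":-0.5,"rx":0,"ry":0,"rz":0.32}
    - {"tx":-19.2,"ty":0.2,"tz":-0.5,"rx":0,"ry":0,"rz":0.34}

```text
time: 2.45
position: [0.4886, 0.1099, 0.2405]
tool_rot: [0.65, 0.76, 0.002, 0.002]
ft_force: [1.1, -0.9, 0.5]
grip_width: 0.0869
```

Call:
send_rows:
  deltas:
    - {"tx":-3.8,"ty":-0.1,"tz":0,"rx":0,"ry":0,"rz":0.02}
    - {"tx":-7.7,"ty":-0.3,"tz":0,"rx":0,"ry":0,"rz":0.03}
    - {"tx":-11.5,"ty":-0.5,"tz":0,"rx":0,"ry":0,"rz":0.05}
    - {"tx":-15.4,"ty":-0.6,"tz":0,"rx":0,"ry":0,"rz":0.06}
    - {"tx":-19.2,"ty":-0.8,"tz":0,"rx":0,"ry":0,"rz":0.08}

```text
time: 2.87
position: [0.5066, -0.0813, 0.2398]
tool_rot: [0.679, 0.734, 0.0, 0.0]
ft_force: [0.4, 0.2, 1.2]
grip_width: 0.087
```

Call:
send_rows:
  deltas:
    - {"tx":-3.8,"ty":0.2,"tz":0,"rx":0,"ry":0,"rz":0.01}
    - {"tx":-7.7,"ty":0.3,"tz":0,"rx":0,"ry":0,"rz":0.03}
    - {"tx":-11.5,"ty":0.5,"tz":0,"rx":0,"ry":0,"rz":0.05}
    - {"tx":-15.4,"ty":0.6,"tz":0,"rx":0,"ry":0,"rz":0.06}
    - {"tx":-19.2,"ty":0.8,"tz":0,"rx":0,"ry":0,"rz":0.08}

```text
time: 3.28
position: [0.5292, -0.2722, 0.2397]
tool_rot: [0.708, 0.706, 0.0, 0.0]
ft_force: [0.6, 0.4, -0.0]
grip_width: 0.087
```

Run:
```python
from h import *
p=robot.get_obs();c=robot.camera('wrist');save('wrist1.png',c['color']);np.save('wrist1.npy',{'c':c,'p':p})
print(p['position'],p['q'])
for d in robot.tip_of('lid_knob','wrist')[:2]: print(d['p'],d['xy'],world(c,*d['xy'],p))
W=cloud(c,p).reshape(-1,3);C=c['color'].reshape(-1,3).astype(int)
for nm,zl,zh,r in [('knobtop',.095,.107,.04),('lid',.06,.075,.14)]:
    m=(np.hypot(W[:,0]-.543,W[:,1]+.302)<r)&(W[:,2]>zl)&(W[:,2]<zh);Q=W[m]
    if len(Q): print(nm,len(Q),(np.percentile(Q,1,0)+np.percentile(Q,99,0))/2,np.ptp(Q,0),np.median(Q[:,2]))
sc=np.load('scene0.npy',allow_pickle=True).item()['c']
```

```text
[ 0.52916448 -0.27218089  0.23970753] [-6.62723602e-01  4.67807715e-01  1.49111878e+00  4.08063750e-05
  1.18238945e+00 -6.59552270e-01]
0.63 [263.4, 209.2] [ 0.53519095 -0.30339168  0.10195336]
knobtop 405 [ 0.54068758 -0.30360142  0.09960165] [0.02650189 0.02621763 0.00780917] 0.10121310977167738
lid 14654 [ 0.5405237  -0.28781668  0.06952218] [0.19650417 0.161285   0.00563071] 0.06953210218733591
```

View pics/wrist1.png

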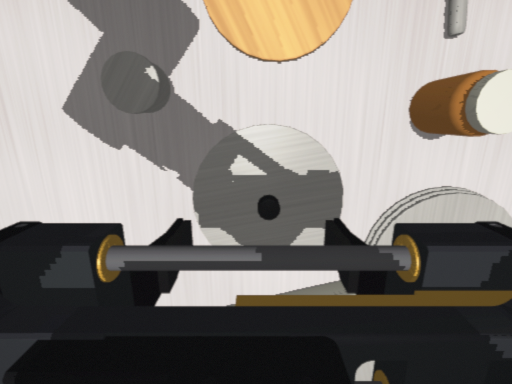

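The wrist view shows the lid knob at (268,207), the lid round it, the board at the top (275,10) and the jar at right. The knob comes out at (0.541,-0.303) with its top at 0.101, which agrees with the other views.

Run:
```python
from h import *; from plan import *
o=robot.get_obs()
plan(o['position'],R.from_quat(o['tool_rot']),[((.542,-.303,.12),down(np.radians(90)),5,'ease'),((.542,-.303,.073),down(np.radians(90)),5,'ease')])
d=np.load('wrist1.npy',allow_pickle=True).item();W=cloud(d['c'],d['p']).reshape(-1,3)
m=(W[:,2]>.006)&(W[:,2]<.018)&(np.hypot(W[:,0]-.556,W[:,1]+.02)<.12);Q=W[m]
def fit(Q):
    h=cv2.convexHull((Q[:,:2]*1000).astype(np.float32))[:,0]
    return h
h=fit(Q);A=np.c_[2*h,np.ones(len(h))];s=np.linalg.lstsq(A,(h**2).sum(1),rcond=None)[0]
print('board hull',len(h),s[:2],np.sqrt(s[2]+s[0]**2+s[1]**2),Q.min(0),Q.max(0))
```

```text
[{tx: -0.24, ty: 0.11, tz: 1.14}, {tx: -0.88, ty: 0.39, tz: 4.14}, {tx: -1.67, ty: 0.74, tz: 7.85, rz: -0.01}, {tx: -2.31, ty: 1.02, tz: 10.84, rz: -0.01}, {tx: -2.55, ty: 1.13, tz: 11.99, rz: -0.01}]
[{tz: 0.45}, {tx: 0.01, tz: 1.62}, {tx: 0.01, ty: -0.01, tz: 3.07}, {tx: 0.02, ty: -0.01, tz: 4.25}, {tx: 0.02, ty: -0.01, tz: 4.7}]
end [ 0.542 -0.303  0.073] yaw 90.12
board hull 38 [553.29806069 -35.06249418] 91.57419873906694 [ 0.45981283 -0.12544071  0.00603771] [ 0.6480103  -0.0544019   0.01568395]
```

Run:
```python
from h import *
o=robot.get_obs(); print(o['time'],o['position'],o['tool_rot'],o['joint_velocities'])
```

```text
3.3833 [ 0.53052051 -0.27683118  0.23972669] [ 7.09881650e-01  7.04315336e-01 -5.61900627e-04  2.76314785e-03] [ 0.06687149 -0.03312002  0.09074309  0.0555547   0.04616625  0.01987809]
```

Call:
send_rows:
  deltas:
    - {"tx":-0.3,"ty":0.1,"tz":1.2,"rx":0,"ry":0,"rz":0}
    - {"tx":-0.9,"ty":0.4,"tz":4.2,"rx":0,"ry":0,"rz":0}
    - {"tx":-1.7,"ty":0.7,"tz":7.9,"rx":0,"ry":0,"rz":0}
    - {"tx":-2.3,"ty":1,"tz":10.8,"rx":0,"ry":0,"rz":0}
    - {"tx":-2.6,"ty":1.1,"tz":12,"rx":0,"ry":0,"rz":0}

```text
time: 3.8
position: [0.5379, -0.293, 0.1148]
tool_rot: [0.707, 0.707, -0.0, -0.004]
ft_force: [-0.3, 0.9, -0.5]
grip_width: 0.0871
```

Call:
send_rows:
  deltas:
    - {"tx":0,"ty":0,"tz":0,"rx":0,"ry":0,"rz":0}
    - {"tx":0,"ty":0,"tz":0,"rx":0,"ry":0,"rz":0}
    - {"tx":0,"ty":0,"tz":0,"rx":0,"ry":0,"rz":0}

```text
time: 4.05
position: [0.5412, -0.2958, 0.1211]
tool_rot: [0.707, 0.707, 0.0, 0.001]
ft_force: [-0.2, 0.3, -0.2]
grip_width: 0.0875
```

Run:
```python
from h import *; from plan import *
o=robot.get_obs(); print(o['time'],o['position'],o['tool_rot'],o['joint_velocities'])
plan(o['position'],R.from_quat(o['tool_rot']),[((.542,-.303,.073),down(np.radians(90)),5,'ease')])
```

```text
4.05 [ 0.54119388 -0.29580703  0.12111677] [7.07488451e-01 7.06723910e-01 2.04627813e-04 1.16826147e-03] [-0.00223036 -0.017323   -0.01013452 -0.00118594 -0.00517292  0.00211906]
[{tx: -0.07, ty: 0.01, tz: 0.46}, {tx: -0.25, ty: 0.02, tz: 1.66}, {tx: -0.47, ty: 0.05, tz: 3.15}, {tx: -0.64, ty: 0.07, tz: 4.35}, {tx: -0.71, ty: 0.07, tz: 4.81}]
end [ 0.542 -0.303  0.073] yaw 89.94
```

Call:
send_rows:
  deltas:
    - {"tx":-0.1,"ty":0,"tz":0.5,"rx":0,"ry":0,"rz":0}
    - {"tx":-0.3,"ty":0,"tz":1.7,"rx":0,"ry":0,"rz":0}
    - {"tx":-0.5,"ty":0,"tz":3.2,"rx":0,"ry":0,"rz":0}
    - {"tx":-0.7,"ty":0.1,"tz":4.4,"rx":0,"ry":0,"rz":0}
    - {"tx":-0.7,"ty":0.1,"tz":4.8,"rx":0,"ry":0,"rz":0}

```text
time: 4.47
position: [0.5405, -0.3028, 0.0697]
tool_rot: [0.708, 0.706, -0.0, -0.001]
ft_force: [-0.9, 0.3, 0.4]
grip_width: 0.0871
```

Call:
send_rows:
  deltas:
    - {"tx":0,"ty":0,"tz":0,"rx":0,"ry":0,"rz":0}
    - {"tx":0,"ty":0,"tz":0,"rx":0,"ry":0,"rz":0}

```text
time: 4.63
position: [0.5413, -0.3031, 0.0714]
tool_rot: [0.708, 0.706, 0.0, -0.0]
ft_force: [0.1, 0.5, 0.1]
grip_width: 0.0868
```

Call:
send_rows:
  deltas:
    - {"tx":0,"ty":0,"tz":0,"rx":0,"ry":0,"rz":0}
    - {"tx":0,"ty":0,"tz":0,"rx":0,"ry":0,"rz":0}
    - {"tx":0,"ty":0,"tz":0,"rx":0,"ry":0,"rz":0}
    - {"tx":0,"ty":0,"tz":0,"rx":0,"ry":0,"rz":0}
    - {"tx":0,"ty":0,"tz":0,"rx":0,"ry":0,"rz":0}
  claw: 1.5
  squeeze: 30

```text
time: 5.05
position: [0.5414, -0.3031, 0.0719]
tool_rot: [0.708, 0.706, 0.0, 0.0]
ft_force: [0.1, -0.6, -0.3]
grip_width: 0.0617
```

Call:
send_rows:
  deltas:
    - {"tx":0,"ty":0,"tz":0,"rx":0,"ry":0,"rz":0}
    - {"tx":0,"ty":0,"tz":0,"rx":0,"ry":0,"rz":0}
    - {"tx":0,"ty":0,"tz":0,"rx":0,"ry":0,"rz":0}
    - {"tx":0,"ty":0,"tz":0,"rx":0,"ry":0,"rz":0}

```text
time: 5.38
position: [0.5413, -0.303, 0.0716]
tool_rot: [0.708, 0.706, -0.0, -0.0]
ft_force: [-0.5, -0.1, 0.4]
grip_width: 0.035
```

Call:
send_rows:
  deltas:
    - {"tx":0,"ty":0,"tz":0,"rx":0,"ry":0,"rz":0}
    - {"tx":0,"ty":0,"tz":0,"rx":0,"ry":0,"rz":0}
    - {"tx":0,"ty":0,"tz":0,"rx":0,"ry":0,"rz":0}
    - {"tx":0,"ty":0,"tz":0,"rx":0,"ry":0,"rz":0}

```text
time: 5.72
position: [0.5413, -0.3031, 0.0715]
tool_rot: [0.708, 0.706, 0.0, 0.0]
ft_force: [0.5, 0.1, -0.8]
grip_width: 0.0268
```

Call:
send_rows:
  deltas:
    - {"tx":0,"ty":0,"tz":-0.2,"rx":0,"ry":0,"rz":0}
    - {"tx":0,"ty":0,"tz":-0.7,"rx":0,"ry":0,"rz":0}
    - {"tx":0,"ty":0,"tz":-1.5,"rx":0,"ry":0,"rz":0}
    - {"tx":0,"ty":0,"tz":-2.5,"rx":0,"ry":0,"rz":0}
    - {"tx":0,"ty":0,"tz":-3.5,"rx":0,"ry":0,"rz":0}

```text
time: 6.13
position: [0.5413, -0.303, 0.1075]
tool_rot: [0.708, 0.706, -0.0, -0.0]
ft_force: [0.5, 0.0, -3.0]
grip_width: 0.0269
```

Call:
send_rows:
  deltas:
    - {"tx":0,"ty":0,"tz":-1,"rx":0,"ry":0,"rz":0}
    - {"tx":0,"ty":0,"tz":-1.5,"rx":0,"ry":0,"rz":0}
    - {"tx":0,"ty":0,"tz":-1.5,"rx":0,"ry":0,"rz":0}
    - {"tx":0,"ty":0,"tz":-1.5,"rx":0,"ry":0,"rz":0}

```text
time: 6.47
position: [0.5415, -0.3032, 0.1223]
tool_rot: [0.708, 0.706, 0.0, 0.001]
ft_force: [-0.7, 0.0, -3.3]
grip_width: 0.0273
```

Run:
```python
from h import *
o=robot.get_obs(); print(o['time'],o['position'],o['tool_rot'],o['grip_width'],o['ft_force'])
a=[]
for n in ['scene','side','wrist']:
    p=robot.get_obs();c=robot.camera(n);np.save(n+'2.npy',{'c':c,'p':p});a.append(c['color'])
save('ab2.png',cv2.resize(np.hstack(a[:2]),None,fx=.78,fy=.78))
```

```text
6.4667 [ 0.54148014 -0.30319814  0.12225618] [7.07815720e-01 7.06396899e-01 5.46814966e-05 5.69590500e-04] 0.027287487158752323 [-0.71444245  0.00559377 -3.27016864]
```

View pics/ab2.png

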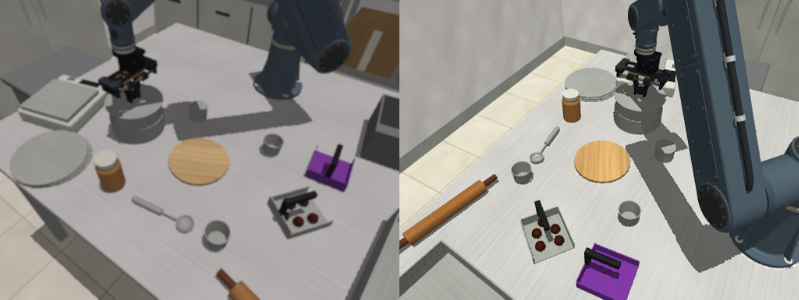

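The lid is off with a grip width of 27 mm, and the pan hasn't moved. The board is at scene-half (198,160). Next I carry the lid over it.

Run:
```python
from h import *; from plan import *
o=robot.get_obs()
plan(o['position'],R.from_quat(o['tool_rot']),[((.554,-.023,.122),down(np.radians(90)),15,'ease'),((.554,-.023,.032),down(np.radians(90)),10,'ease')])
```

```text
[{tx: 0.31, ty: 0.01}, {tx: 1.21, ty: 0.05}, {tx: 2.67, ty: 0.12, tz: -0.01}, {tx: 4.63, ty: 0.21, tz: -0.01}, {tx: 6.99, ty: 0.31, tz: -0.02}]
[{tx: 2.68, ty: 0.12, tz: -0.01}, {tx: 5.54, ty: 0.25, tz: -0.01}, {tx: 8.46, ty: 0.38, tz: -0.02}, {tx: 11.32, ty: 0.51, tz: -0.03}, {tx: 13.99, ty: 0.63, tz: -0.04}]
[{tx: 2.37, ty: 0.11}, {tx: 4.32, ty: 0.2, tz: -0.01}, {tx: 5.79, ty: 0.26, tz: -0.01}, {tx: 6.69, ty: 0.3, tz: -0.02}, {tx: 7.0, ty: 0.32, tz: -0.02}]
[{tz: 0.22}, {tx: -0.01, tz: 0.86}, {tx: -0.01, tz: 1.86}, {tx: -0.01, tz: 3.11}, {tx: -0.01, tz: 4.5}]
[{tz: 1.39}, {ty: 0.01, tz: 2.65}, {ty: 0.01, tz: 3.64}, {ty: 0.01, tz: 4.28}, {ty: 0.01, tz: 4.5}]
end [ 0.554 -0.023  0.032] yaw 89.88
```

Call:
send_rows:
  deltas:
    - {"tx":0.3,"ty":0,"tz":0,"rx":0,"ry":0,"rz":0}
    - {"tx":1.2,"ty":0.1,"tz":0,"rx":0,"ry":0,"rz":0}
    - {"tx":2.7,"ty":0.1,"tz":0,"rx":0,"ry":0,"rz":0}
    - {"tx":4.6,"ty":0.2,"tz":0,"rx":0,"ry":0,"rz":0}
    - {"tx":7,"ty":0.3,"tz":0,"rx":0,"ry":0,"rz":0}

```text
time: 7.03
position: [0.5443, -0.232, 0.1213]
tool_rot: [0.708, 0.706, 0.0, -0.0]
ft_force: [1.1, -0.4, -1.5]
grip_width: 0.0272
```

Call:
send_rows:
  deltas:
    - {"tx":2.7,"ty":0.1,"tz":0,"rx":0,"ry":0,"rz":0}
    - {"tx":5.5,"ty":0.3,"tz":0,"rx":0,"ry":0,"rz":0}
    - {"tx":8.5,"ty":0.4,"tz":0,"rx":0,"ry":0,"rz":0}
    - {"tx":11.3,"ty":0.5,"tz":0,"rx":0,"ry":0,"rz":0}
    - {"tx":14,"ty":0.6,"tz":0,"rx":0,"ry":0,"rz":0}

```text
time: 7.45
position: [0.5497, -0.0899, 0.1215]
tool_rot: [0.708, 0.707, -0.0, -0.001]
ft_force: [0.4, -0.3, -2.4]
grip_width: 0.0271
```

Call:
send_rows:
  deltas:
    - {"tx":2.4,"ty":0.1,"tz":0,"rx":0,"ry":0,"rz":0}
    - {"tx":4.3,"ty":0.2,"tz":0,"rx":0,"ry":0,"rz":0}
    - {"tx":5.8,"ty":0.3,"tz":0,"rx":0,"ry":0,"rz":0}
    - {"tx":6.7,"ty":0.3,"tz":0,"rx":0,"ry":0,"rz":0}
    - {"tx":7,"ty":0.3,"tz":0,"rx":0,"ry":0,"rz":0}

```text
time: 7.87
position: [0.5529, -0.0205, 0.1215]
tool_rot: [0.707, 0.707, -0.0, -0.001]
ft_force: [-1.0, -0.3, -3.1]
grip_width: 0.027
```

Call:
send_rows:
  deltas:
    - {"tx":0,"ty":0,"tz":0.5,"rx":0,"ry":0,"rz":0}
    - {"tx":0,"ty":0,"tz":2,"rx":0,"ry":0,"rz":0}
    - {"tx":0,"ty":0,"tz":4,"rx":0,"ry":0,"rz":0}
    - {"tx":0,"ty":0,"tz":6,"rx":0,"ry":0,"rz":0}
    - {"tx":0,"ty":0,"tz":7,"rx":0,"ry":0,"rz":0}

```text
time: 8.28
position: [0.5526, -0.0239, 0.0494]
tool_rot: [0.708, 0.706, -0.001, -0.001]
ft_force: [-0.5, 0.4, -1.7]
grip_width: 0.0271
```

Call:
send_rows:
  deltas:
    - {"tx":0,"ty":0,"tz":0,"rx":0,"ry":0,"rz":0}
    - {"tx":0,"ty":0,"tz":0,"rx":0,"ry":0,"rz":0}
    - {"tx":0,"ty":0,"tz":0,"rx":0,"ry":0,"rz":0}

```text
time: 8.53
position: [0.5546, -0.0237, 0.0522]
tool_rot: [0.708, 0.706, 0.0, 0.001]
ft_force: [-0.6, 0.6, -3.4]
grip_width: 0.027
```

Run:
```python
from h import *
o=robot.get_obs(); print(o['time'],o['position'],o['tool_rot'],o['grip_width'],o['ft_force'])
a=[]
for n in ['scene','side']:
    p=robot.get_obs();c=robot.camera(n);np.save(n+'3.npy',{'c':c,'p':p});a.append(c['color'])
    W=cloud(c).reshape(-1,3);C=c['color'].reshape(-1,3).astype(int);sat=C.max(1)-C.min(1)
    for nm,zl,zh,sel in [('board',.006,.017,1),('lid',.03,.05,0)]:
        m=(np.hypot(W[:,0]-.556,W[:,1]+.02)<.12)&(W[:,2]>zl)&(W[:,2]<zh);Q=W[m];print(n,nm,m.sum(),Q.min(0),Q.max(0))
save('a3.png',np.hstack([cv2.resize(x[120:300,150:400],None,fx=1.6,fy=1.6) for x in a]))
```

```text
8.5333 [ 0.55461054 -0.02368284  0.05217728] [7.08043378e-01 7.06168509e-01 3.90857282e-04 6.78034315e-04] 0.02704381848961328 [-0.63016903  0.56092175 -3.36657413]
scene board 806 [ 0.5007749  -0.10322368  0.0061044 ] [0.65792507 0.07506091 0.0147245 ]
scene lid 2150 [ 0.45817025 -0.11892551  0.04297171] [0.65492928 0.07347008 0.04999872]
side board 723 [ 0.45570309 -0.06974998  0.00602718] [0.64402106 0.07885056 0.01691074]
side lid 1447 [ 0.45697649 -0.10113657  0.04380476] [0.65349471 0.07560008 0.04999961]
```

View pics/a3.png

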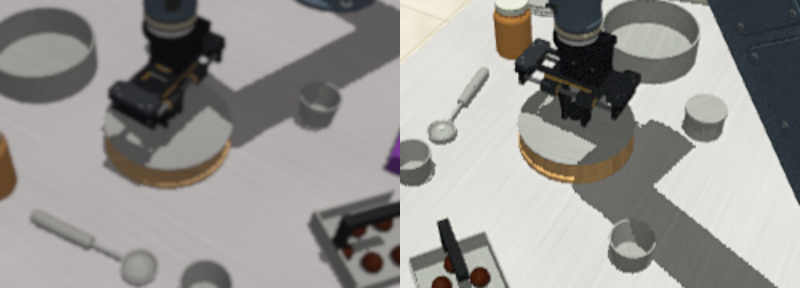

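The lid hangs level, concentric with the board within about 2 mm in both views. Now I lower it.

Call:
send_rows:
  deltas:
    - {"tx":0,"ty":0,"tz":0.3,"rx":0,"ry":0,"rz":0}
    - {"tx":0,"ty":0,"tz":1,"rx":0,"ry":0,"rz":0}
    - {"tx":0,"ty":0,"tz":1.8,"rx":0,"ry":0,"rz":0}
    - {"tx":0,"ty":0,"tz":2.3,"rx":0,"ry":0,"rz":0}
    - {"tx":0,"ty":0,"tz":2.5,"rx":0,"ry":0,"rz":0}

```text
time: 9.05
position: [0.553, -0.0228, 0.0253]
tool_rot: [0.708, 0.706, -0.001, -0.001]
ft_force: [-0.3, -0.5, -2.7]
grip_width: 0.0271
```

Call:
send_rows:
  deltas:
    - {"tx":0,"ty":0,"tz":0.1,"rx":0,"ry":0,"rz":0}
    - {"tx":0,"ty":0,"tz":0.2,"rx":0,"ry":0,"rz":0}
    - {"tx":0,"ty":0,"tz":0.2,"rx":0,"ry":0,"rz":0}

```text
time: 9.3
position: [0.5538, -0.023, 0.0246]
tool_rot: [0.708, 0.706, -0.0, 0.0]
ft_force: [0.4, -0.2, -2.5]
grip_width: 0.027
```

Call:
send_rows:
  deltas:
    - {"tx":0,"ty":0,"tz":0.1,"rx":0,"ry":0,"rz":0}
    - {"tx":0,"ty":0,"tz":0.1,"rx":0,"ry":0,"rz":0}
    - {"tx":0,"ty":0,"tz":0.1,"rx":0,"ry":0,"rz":0}

```text
time: 9.55
position: [0.554, -0.0231, 0.0245]
tool_rot: [0.708, 0.706, 0.0, 0.0]
ft_force: [-1.6, 1.0, 6.8]
grip_width: 0.0269
```

Call:
send_rows:
  deltas:
    - {"tx":0,"ty":0,"tz":0,"rx":0,"ry":0,"rz":0}
    - {"tx":0,"ty":0,"tz":0,"rx":0,"ry":0,"rz":0}
    - {"tx":0,"ty":0,"tz":0,"rx":0,"ry":0,"rz":0}
    - {"tx":0,"ty":0,"tz":0,"rx":0,"ry":0,"rz":0}
    - {"tx":0,"ty":0,"tz":0,"rx":0,"ry":0,"rz":0}
  claw: 6

```text
time: 9.97
position: [0.5541, -0.0231, 0.0234]
tool_rot: [0.708, 0.706, 0.0, 0.0]
ft_force: [-0.0, 0.2, -0.2]
grip_width: 0.0525
```

Call:
send_rows:
  deltas:
    - {"tx":0,"ty":0,"tz":-0.5,"rx":0,"ry":0,"rz":0}
    - {"tx":0,"ty":0,"tz":-2,"rx":0,"ry":0,"rz":0}
    - {"tx":0,"ty":0,"tz":-4.5,"rx":0,"ry":0,"rz":0}
    - {"tx":0,"ty":0,"tz":-8,"rx":0,"ry":0,"rz":0}
    - {"tx":0,"ty":0,"tz":-12,"rx":0,"ry":0,"rz":0}

```text
time: 10.38
position: [0.5524, -0.0228, 0.1435]
tool_rot: [0.708, 0.706, -0.001, -0.002]
ft_force: [0.8, 0.2, 0.2]
grip_width: 0.0598
```

Run:
```python
from h import *; from plan import *
o=robot.get_obs(); print(o['time'],o['position'],o['tool_rot'],o['grip_width'],o['ft_force'])
yaw=np.radians(142.8)
plan([.554,-.023,.142],down(yaw_of(o['tool_rot'])),[((.545,.24,.24),down(yaw),None,'lin')])
```

```text
10.3833 [ 0.55235323 -0.02279312  0.14350101] [ 0.70784919  0.70636018 -0.00114806 -0.00187352] 0.05975042970754564 [0.79549578 0.18324513 0.24224174]
[{tx: 3.29, ty: -0.12, tz: -1.23, rz: -0.12}, {tx: 6.57, ty: -0.24, tz: -2.45, rz: -0.23}, {tx: 9.86, ty: -0.36, tz: -3.68, rz: -0.35}, {tx: 13.15, ty: -0.48, tz: -4.9, rz: -0.46}, {tx: 16.44, ty: -0.6, tz: -6.12, rz: -0.58}]
[{tx: 2.81, ty: 1.7, tz: -1.23, rz: -0.11}, {tx: 5.63, ty: 3.4, tz: -2.46, rz: -0.23}, {tx: 8.44, ty: 5.11, tz: -3.68, rz: -0.34}]
end [0.545 0.24  0.24 ] yaw 142.59
```

Run:
```python
from h import *; from plan import *
yaw=np.radians(142.8)
plan([.554,-.023,.143],down(np.radians(89.9)),[((.595,.285,.24),down(yaw),10,'ease')])
```

```text
[{tx: 0.75, ty: 0.1, tz: -0.24, rz: -0.02}, {tx: 2.94, ty: 0.39, tz: -0.93, rz: -0.09}, {tx: 6.35, ty: 0.83, tz: -2.0, rz: -0.19}, {tx: 10.64, ty: 1.4, tz: -3.35, rz: -0.32}, {tx: 15.4, ty: 2.02, tz: -4.85, rz: -0.46}]
[{tx: 3.99, ty: 2.68, tz: -1.5, rz: -0.14}, {tx: 7.59, ty: 5.09, tz: -2.85, rz: -0.27}, {tx: 10.44, ty: 7.0, tz: -3.92, rz: -0.38}, {tx: 12.27, ty: 8.23, tz: -4.61, rz: -0.44}, {tx: 12.91, ty: 8.66, tz: -4.85, rz: -0.46}]
end [0.595  0.2851 0.24  ] yaw 142.61
```

Call:
send_rows:
  deltas:
    - {"tx":1,"ty":0.1,"tz":-0.4,"rx":0,"ry":0,"rz":-0.04}
    - {"tx":4,"ty":0.5,"tz":-1.3,"rx":0,"ry":0,"rz":-0.13}
    - {"tx":7.5,"ty":1,"tz":-2.5,"rx":0,"ry":0,"rz":-0.24}
    - {"tx":11.4,"ty":1.5,"tz":-3.7,"rx":0,"ry":0,"rz":-0.35}
    - {"tx":15.4,"ty":2,"tz":-4.9,"rx":0,"ry":0,"rz":-0.46}
  claw: 5

```text
time: 10.8
position: [0.574, 0.1317, 0.1932]
tool_rot: [0.526, 0.85, 0.0, 0.0]
ft_force: [1.6, 0.2, 0.5]
grip_width: 0.0505
```

Call:
send_rows:
  deltas:
    - {"tx":3.4,"ty":2.3,"tz":-1.2,"rx":0,"ry":0,"rz":-0.12}
    - {"tx":6.6,"ty":4.4,"tz":-2.4,"rx":0,"ry":0,"rz":-0.24}
    - {"tx":9.8,"ty":6.6,"tz":-3.6,"rx":0,"ry":0,"rz":-0.35}
    - {"tx":12,"ty":8.1,"tz":-4.5,"rx":0,"ry":0,"rz":-0.43}
    - {"tx":12.9,"ty":8.7,"tz":-4.8,"rx":0,"ry":0,"rz":-0.46}

```text
time: 11.22
position: [0.5956, 0.2894, 0.2422]
tool_rot: [0.317, 0.948, 0.002, 0.001]
ft_force: [0.6, -0.7, 0.2]
grip_width: 0.0496
```

Call:
send_rows:
  deltas:
    - {"tx":0,"ty":0,"tz":0,"rx":0,"ry":0,"rz":0}
    - {"tx":0,"ty":0,"tz":0,"rx":0,"ry":0,"rz":0}
    - {"tx":0,"ty":0,"tz":0,"rx":0,"ry":0,"rz":0}

```text
time: 11.47
position: [0.5943, 0.2828, 0.2393]
tool_rot: [0.322, 0.947, -0.001, -0.001]
ft_force: [-0.4, -0.5, -0.1]
grip_width: 0.0498
```

Run:
```python
from h import *
p=robot.get_obs();c=robot.camera('wrist');save('wrist4.png',c['color']);np.save('wrist4.npy',{'c':c,'p':p})
print(p['time'],p['position'],p['tool_rot'],p['q'],p['grip_width'])
for l in ['scoop_grip','scoop_lip']:
  for d in robot.tip_of(l,'wrist')[:2]: print(l,d['p'],d['xy'],world(c,*d['xy'],p))
W=cloud(c,p).reshape(-1,3)
m=(np.hypot(W[:,0]-.569,W[:,1]-.307)<.08)&(W[:,2]>.085)&(W[:,2]<.105);print(m.sum(),np.median(W[m][:,2]),cv2.minAreaRect((W[m][:,:2]*1000).astype(np.float32)))
m=(np.hypot(W[:,0]-.555,W[:,1]-.315)<.11)&(W[:,2]>.01)&(W[:,2]<.07);print(m.sum(),cv2.minAreaRect((W[m][:,:2]*1000).astype(np.float32)))
a=[]
for n in ['scene','side']:
    q=robot.get_obs();c=robot.camera(n);np.save(n+'4.npy',{'c':c,'p':q});a.append(c['color'])
    W=cloud(c).reshape(-1,3)
    for nm,zl,zh in [('board',.006,.0145),('lid',.0185,.028)]:
        m=(np.hypot(W[:,0]-.556,W[:,1]+.02)<.12)&(W[:,2]>zl)&(W[:,2]<zh);Q=W[m];print(n,nm,m.sum(),Q.min(0),Q.max(0))
save('a4.png',np.hstack([cv2.resize(x[100:310,130:380],None,fx=1.5,fy=1.5) for x in a]))
```

```text
11.4667 [0.59429223 0.2828407  0.23932841] [ 0.32163057  0.94686398 -0.00121185 -0.00095087] [ 2.75177953e-01  5.58236705e-01  1.32254272e+00 -9.63910928e-04
  1.26375388e+00 -6.40422770e-01] 0.04984670014505578
scoop_grip 0.59 [258.4, 138.4] [0.55327234 0.31391858 0.0954153 ]
scoop_lip 0.95 [260.9, 86.9] [0.50434666 0.35569996 0.004265  ]
1164 0.09528051378710677 ((566.6824951171875, 304.794921875), (15.689393043518066, 93.91310119628906), 52.882080078125)
2709 ((552.155029296875, 315.6579895019531), (120.15088653564453, 129.94149780273438), 52.84315490722656)
scene board 270 [ 0.51501015 -0.10390217  0.00605065] [0.65655036 0.07396427 0.01425693]
scene lid 3428 [ 0.45829066 -0.12470859  0.01850416] [0.65486553 0.07400841 0.02724727]
side board 216 [ 0.45547303 -0.09155516  0.00612006] [0.64805178 0.07768653 0.01424372]
side lid 2766 [ 0.45628294 -0.1212396   0.0185198 ] [0.65151924 0.07724602 0.02724194]
```

View pics/a4.png

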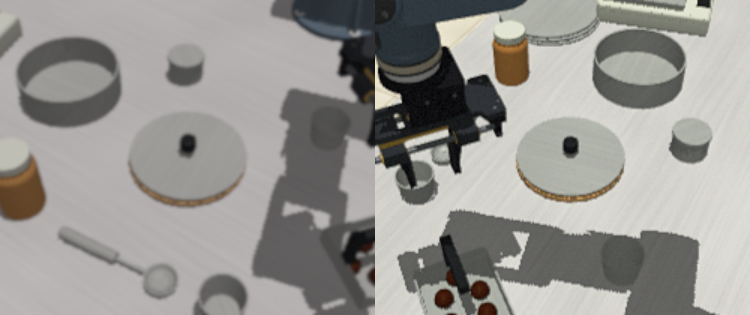

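View pics/wrist4.png

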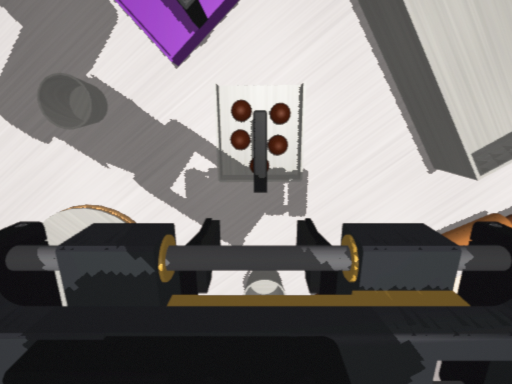

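The lid lies flat and centred on the board: scene crop centre (188,155), with an even board rim around it. The wrist view shows the steel scoop at (260,130) with five chestnuts and the bar at (260,145). The purple scoop is at top left.

From the wrist view the grip point is (0.5565,0.313), the bar top is at 0.095, and the front direction is 142.9°. That is within 3 mm of the fixed cameras.

Run:
```python
from h import *; from plan import *
o=robot.get_obs();print(o['position'],o['tool_rot'],np.degrees(yaw_of(o['tool_rot'])))
yaw=np.radians(142.8)
plan(o['position'],R.from_quat(o['tool_rot']),[((.5563,.313,.13),down(yaw),5,'ease')])
```

```text
[0.59513067 0.2832302  0.24006368] [ 3.21682549e-01  9.46847435e-01 -3.45454687e-04 -3.91605470e-04] 142.47056341761666
[{tx: 0.47, tz: 1.05}, {tx: 1.69, tz: 3.8}, {tx: 3.2, tz: 7.21}, {tx: 4.42, tz: 9.96, rz: -0.01}, {tx: 4.89, ty: 0.01, tz: 11.01, rz: -0.01}]
end [0.5563 0.3131 0.13  ] yaw 143.04
```

Call:
send_rows:
  deltas:
    - {"tx":0.5,"ty":0,"tz":1,"rx":0,"ry":0,"rz":0}
    - {"tx":1.7,"ty":0,"tz":3.8,"rx":0,"ry":0,"rz":0}
    - {"tx":3.2,"ty":0,"tz":7.2,"rx":0,"ry":0,"rz":0}
    - {"tx":4.4,"ty":0,"tz":10,"rx":0,"ry":0,"rz":-0.005}
    - {"tx":4.9,"ty":0,"tz":11,"rx":0,"ry":0,"rz":-0.005}

```text
time: 12.13
position: [0.551, 0.3138, 0.1254]
tool_rot: [0.318, 0.948, -0.003, -0.004]
ft_force: [-0.1, -1.1, -0.5]
grip_width: 0.0502
```

Call:
send_rows:
  deltas:
    - {"tx":0,"ty":0,"tz":0,"rx":0,"ry":0,"rz":0}
    - {"tx":0,"ty":0,"tz":0,"rx":0,"ry":0,"rz":0}
    - {"tx":0,"ty":0,"tz":0,"rx":0,"ry":0,"rz":0}
    - {"tx":0,"ty":0,"tz":0,"rx":0,"ry":0,"rz":0}

```text
time: 12.47
position: [0.5585, 0.3146, 0.1326]
tool_rot: [0.319, 0.948, 0.001, 0.002]
ft_force: [0.8, 0.4, -0.1]
grip_width: 0.0503
```

Run:
```python
from h import *; from plan import *
o=robot.get_obs();print(o['position'],o['tool_rot'],np.degrees(yaw_of(o['tool_rot'])))
p=o;c=robot.camera('wrist');save('wrist5.png',c['color'])
W=cloud(c,p).reshape(-1,3)
m=(np.hypot(W[:,0]-.569,W[:,1]-.307)<.08)&(W[:,2]>.085)&(W[:,2]<.105);print(m.sum(),np.median(W[m][:,2]),cv2.minAreaRect((W[m][:,:2]*1000).astype(np.float32)))
yaw=np.radians(142.8)
plan(o['position'],R.from_quat(o['tool_rot']),[((.5563,.313,.066),down(yaw),5,'ease')])
```

```text
[0.55847555 0.31459177 0.13260921] [0.3186161  0.94788064 0.00145049 0.00199364] 142.84104812420625
1716 0.09520824275180446 ((566.8973388671875, 305.0516357421875), (16.022998809814453, 94.99417114257812), 52.90994644165039)
[{tx: 0.01, ty: -0.03, tz: 0.64}, {tx: 0.03, ty: -0.1, tz: 2.3}, {tx: 0.06, ty: -0.19, tz: 4.36}, {tx: 0.09, ty: -0.26, tz: 6.02}, {tx: 0.1, ty: -0.29, tz: 6.66}]
end [0.5562 0.313  0.066 ] yaw 142.84
```

View pics/wrist5.png

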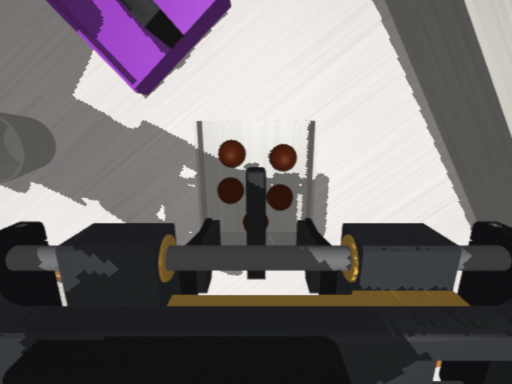

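Call:
send_rows:
  deltas:
    - {"tx":0,"ty":0,"tz":0.6,"rx":0,"ry":0,"rz":0}
    - {"tx":0,"ty":0,"tz":2.1,"rx":0,"ry":0,"rz":0}
    - {"tx":0,"ty":0,"tz":4,"rx":0,"ry":0,"rz":0}
    - {"tx":0,"ty":0,"tz":5,"rx":0,"ry":0,"rz":0}
    - {"tx":0,"ty":0,"tz":5.5,"rx":0,"ry":0,"rz":0}

```text
time: 12.93
position: [0.5554, 0.3139, 0.0739]
tool_rot: [0.318, 0.948, -0.001, -0.001]
ft_force: [0.2, -0.7, 0.6]
grip_width: 0.05
```

Call:
send_rows:
  deltas:
    - {"tx":0,"ty":0,"tz":0.3,"rx":0,"ry":0,"rz":0}
    - {"tx":0,"ty":0,"tz":0.6,"rx":0,"ry":0,"rz":0}
    - {"tx":0,"ty":0,"tz":0.9,"rx":0,"ry":0,"rz":0}
    - {"tx":0,"ty":0,"tz":0.9,"rx":0,"ry":0,"rz":0}
    - {"tx":0,"ty":0,"tz":0.9,"rx":0,"ry":0,"rz":0}

```text
time: 13.35
position: [0.5564, 0.3146, 0.0668]
tool_rot: [0.318, 0.948, 0.0, 0.0]
ft_force: [-0.0, -0.8, -0.1]
grip_width: 0.0498
```

Call:
send_rows:
  deltas:
    - {"tx":0,"ty":0,"tz":0,"rx":0,"ry":0,"rz":0}
    - {"tx":0,"ty":0,"tz":0,"rx":0,"ry":0,"rz":0}
    - {"tx":0,"ty":0,"tz":0,"rx":0,"ry":0,"rz":0}

```text
time: 13.6
position: [0.5563, 0.3145, 0.0668]
tool_rot: [0.318, 0.948, 0.0, 0.0]
ft_force: [0.1, -0.3, -0.5]
grip_width: 0.0498
```

Run:
```python
from h import *; from plan import *
o=robot.get_obs();print(o['position'],o['tool_rot'],np.degrees(yaw_of(o['tool_rot'])),o['joint_velocities'])
```

```text
[0.55633566 0.31453071 0.06678885] [3.18225427e-01 9.48015025e-01 1.77023580e-04 2.40553915e-04] 142.8887132036554 [-0.00057006  0.0012026   0.00192257  0.00026308 -0.00096197  0.00264816]
```

Call:
send_rows:
  deltas:
    - {"tx":0,"ty":-0.1,"tz":0.1,"rx":0,"ry":0,"rz":0}
    - {"tx":0,"ty":-0.1,"tz":0.1,"rx":0,"ry":0,"rz":0}
    - {"tx":0,"ty":-0.1,"tz":0.1,"rx":0,"ry":0,"rz":0}
    - {"tx":0,"ty":-0.1,"tz":0.1,"rx":0,"ry":0,"rz":0}
    - {"tx":0,"ty":-0.1,"tz":0.1,"rx":0,"ry":0,"rz":0}
  claw: 0.8
  squeeze: 20

```text
time: 14.02
position: [0.5556, 0.3136, 0.0654]
tool_rot: [0.318, 0.948, -0.0, 0.0]
ft_force: [-0.6, 0.8, -0.8]
grip_width: 0.0244
```

Call:
send_rows:
  deltas:
    - {"tx":0,"ty":0,"tz":0,"rx":0,"ry":0,"rz":0}
    - {"tx":0,"ty":0,"tz":0,"rx":0,"ry":0,"rz":0}
    - {"tx":0,"ty":0,"tz":0,"rx":0,"ry":0,"rz":0}

```text
time: 14.27
position: [0.5558, 0.3138, 0.0655]
tool_rot: [0.318, 0.948, 0.0, 0.0]
ft_force: [-0.3, 0.2, 0.6]
grip_width: 0.0158
```

Call:
send_rows:
  deltas:
    - {"tx":0,"ty":0,"tz":0,"rx":0,"ry":0,"rz":0}
    - {"tx":0,"ty":0,"tz":0,"rx":0,"ry":0,"rz":0}
    - {"tx":0,"ty":0,"tz":0,"rx":0,"ry":0,"rz":0}
  squeeze: 55

```text
time: 14.52
position: [0.5558, 0.3138, 0.0655]
tool_rot: [0.318, 0.948, 0.0, 0.0]
ft_force: [0.1, 0.8, 0.3]
grip_width: 0.0152
```

Run:
```python
from h import *; from plan import *
o=robot.get_obs();print(o['position'],o['tool_rot'],np.degrees(yaw_of(o['tool_rot'])),o['grip_width'],o['ft_force'])
```

```text
[0.55579862 0.31382439 0.06547557] [3.18277141e-01 9.47997662e-01 2.36939862e-04 1.93022419e-04] 142.8824633849914 0.015226521791196058 [0.07904415 0.80915811 0.25933198]
```

Call:
send_rows:
  deltas:
    - {"tx":0,"ty":0,"tz":-0.1,"rx":0,"ry":0,"rz":0}
    - {"tx":0,"ty":0,"tz":-0.4,"rx":0,"ry":0,"rz":0}
    - {"tx":0,"ty":0,"tz":-0.9,"rx":0,"ry":0,"rz":0}
    - {"tx":0,"ty":0,"tz":-1.6,"rx":0,"ry":0,"rz":0}
    - {"tx":0,"ty":0,"tz":-2.4,"rx":0,"ry":0,"rz":0}

```text
time: 14.93
position: [0.5551, 0.3134, 0.0896]
tool_rot: [0.318, 0.948, -0.0, -0.001]
ft_force: [0.3, -0.4, -4.2]
grip_width: 0.0154
```

Call:
send_rows:
  deltas:
    - {"tx":0,"ty":0,"tz":-0.9,"rx":0,"ry":0,"rz":0}
    - {"tx":0,"ty":0,"tz":-1.9,"rx":0,"ry":0,"rz":0}
    - {"tx":0,"ty":0,"tz":-2.9,"rx":0,"ry":0,"rz":0}
    - {"tx":0,"ty":0,"tz":-3.9,"rx":0,"ry":0,"rz":0}
    - {"tx":0,"ty":0,"tz":-4.9,"rx":0,"ry":0,"rz":0}

```text
time: 15.35
position: [0.5557, 0.3137, 0.1399]
tool_rot: [0.318, 0.948, 0.0, 0.0]
ft_force: [0.5, -0.1, -3.9]
grip_width: 0.0157
```

Call:
send_rows:
  deltas:
    - {"tx":0,"ty":0,"tz":-0.9,"rx":0,"ry":0,"rz":0}
    - {"tx":0,"ty":0,"tz":-1.7,"rx":0,"ry":0,"rz":0}
    - {"tx":0,"ty":0,"tz":-2.3,"rx":0,"ry":0,"rz":0}
    - {"tx":0,"ty":0,"tz":-2.6,"rx":0,"ry":0,"rz":0}
    - {"tx":0,"ty":0,"tz":-2.7,"rx":0,"ry":0,"rz":0}

```text
time: 15.77
position: [0.5558, 0.3137, 0.1661]
tool_rot: [0.318, 0.948, 0.0, 0.0]
ft_force: [-0.3, 0.9, -2.9]
grip_width: 0.0156
```

Run:
```python
from h import *; from plan import *
o=robot.get_obs();print(o['position'],o['tool_rot'],np.degrees(yaw_of(o['tool_rot'])),o['grip_width'],o['ft_force'],o['moment'],o['q'])
a=[]
for n in ['scene','side','wrist']:
    q=robot.get_obs();c=robot.camera(n);np.save(n+'6.npy',{'c':c,'p':q});a.append(c['color'])
    if n!='wrist':
        W=cloud(c).reshape(-1,3);C=c['color'].reshape(-1,3).astype(int)
        # pan rim
        m=(np.hypot(W[:,0]-.543,W[:,1]+.302)<.12)&(W[:,2]>.058)&(W[:,2]<.072);Q=W[m];print(n,'rim',m.sum(),Q.min(0),Q.max(0),(Q.min(0)+Q.max(0))/2)
save('a6.png',np.hstack([cv2.resize(a[0][120:330,300:500],(400,420)),cv2.resize(a[1][150:360,100:300],(400,420))]))
save('wrist6.png',a[2])
```

```text
[0.55584783 0.31373123 0.16613524] [3.18258511e-01 9.48003833e-01 2.98830114e-04 4.03586120e-04] 142.88470221545802 0.015565769957213586 [-0.31107135  0.85012748 -2.87859017] [ 0.02341433 -0.00621398 -0.02506084] [ 3.39063564e-01  6.08808788e-01  1.45177695e+00 -2.91526896e-05
  1.08000289e+00 -5.83935123e-01]
scene rim 409 [ 0.44810664 -0.39879764  0.05801357] [ 0.63870315 -0.20880988  0.06679162] [ 0.5434049  -0.30380376  0.06240259]
side rim 331 [ 0.44839427 -0.39880021  0.05801744] [ 0.63698417 -0.20447932  0.06819954] [ 0.54268922 -0.30163976  0.06310849]
```

View pics/a6.png

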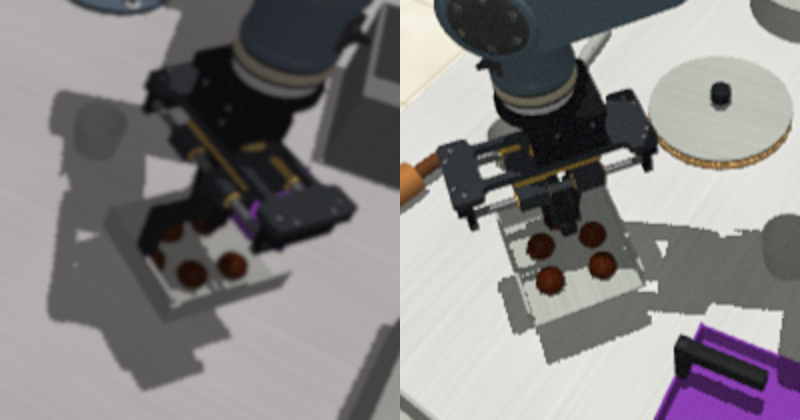

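View pics/wrist6.png

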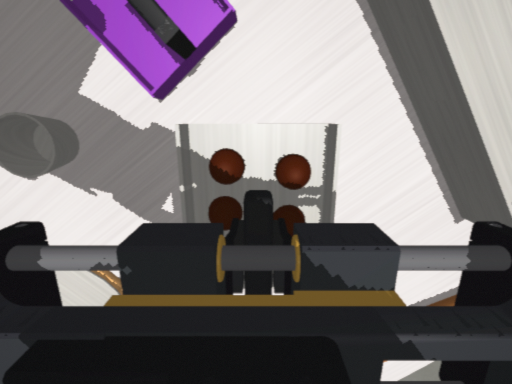

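The scoop is lifted level at grip width 15.6 mm. Four chestnuts are plain at scene crop (172,230)–(232,265), and the fifth is behind the bar. The pan is still at (0.542,-0.303). Before the carry I check the path and the clearance round the pan.

Run:
```python
from h import *; from plan import *
for n in ['scene','side']:
    W=cloud(np.load(n+'6.npy',allow_pickle=True).item()['c']).reshape(-1,3)
    for nm,x0,x1,y0,y1 in [('plates',.62,.9,-.55,-.25),('outward',.62,.72,-.48,-.30),('scale',.4,.62,-.7,-.41),('path',.5,.72,-.2,.2)]:
        m=(W[:,0]>x0)&(W[:,0]<x1)&(W[:,1]>y0)&(W[:,1]<y1);print(n,nm,m.sum(),np.nanmax(W[m][:,2]).round(3) if m.sum() else '')
    # levelness of scoop floor/front: fit plane to points in tray interior near the front
    p=W[(np.hypot(W[:,0]-.552,W[:,1]-.316)<.09)&(W[:,2]>.1)&(W[:,2]<.107)]
    A=np.c_[p[:,:2],np.ones(len(p))];s=np.linalg.lstsq(A,p[:,2],rcond=None)[0];f=np.array([-.797,.604]);print('floor pts',len(p),'slope deg along front',np.degrees(s[:2]@f),'side',np.degrees(s[:2]@[.604,.797]),'z',np.median(p[:,2]))
o=robot.get_obs()
plan([.5558,.3137,.1661],down(np.radians(142.9)),[((.629,-.352,.166),down(np.radians(150.8)),30,'ease')])
```

```text
scene plates 10858 0.071
scene outward 2065 0.071
scene scale 3250 0.071
scene path 11830 0.056
floor pts 1256 slope deg along front -0.28288652193956904 side 0.160489940301573 z 0.10285833904922793
side plates 1359 0.071
side outward 877 0.068
side scale 3243 0.073
side path 6187 0.057
floor pts 2018 slope deg along front -0.04244485902376741 side 0.008848102256958331 z 0.10323714333278254
[{tx: -0.13, ty: -0.13}, {tx: -0.5, ty: -0.53}, {tx: -1.13, ty: -1.19}, {tx: -1.99, ty: -2.1, rz: -0.01}, {tx: -3.08, ty: -3.26, rz: -0.01}]
[{tx: -1.3, ty: -1.4}, {tx: -2.8, ty: -3.02, rz: -0.01}, {tx: -4.48, ty: -4.84, rz: -0.01}, {tx: -6.33, ty: -6.84, rz: -0.02}, {tx: -8.33, ty: -8.99, rz: -0.02}]
[{tx: -2.07, ty: -2.34, rz: -0.01}, {tx: -4.25, ty: -4.78, rz: -0.02}, {tx: -6.5, ty: -7.31, rz: -0.02}, {tx: -8.8, ty: -9.9, rz: -0.03}, {tx: -11.13, ty: -12.51, rz: -0.04}]
[{tx: -2.22, ty: -2.71, tz: 0.01, rz: -0.01}, {tx: -4.41, ty: -5.39, tz: 0.01, rz: -0.01}, {tx: -6.56, ty: -8.0, tz: 0.01, rz: -0.02}, {tx: -8.64, ty: -10.53, tz: 0.01, rz: -0.03}, {tx: -10.62, ty: -12.95, tz: 0.01, rz: -0.03}]
[{tx: -1.79, ty: -2.32, rz: -0.01}, {tx: -3.46, ty: -4.48, rz: -0.02}, {tx: -4.97, ty: -6.44, rz: -0.02}, {tx: -6.32, ty: -8.19, rz: -0.02}, {tx: -7.48, ty: -9.7, rz: -0.03}]
[{tx: -0.94, ty: -1.29}, {tx: -1.67, ty: -2.31}, {tx: -2.21, ty: -3.04, rz: -0.01}, {tx: -2.53, ty: -3.49, rz: -0.01}, {tx: -2.63, ty: -3.63, rz: -0.01}]
end [ 0.629  -0.3519  0.166 ] yaw 150.92
```

Call:
send_rows:
  deltas:
    - {"tx":-0.1,"ty":-0.1,"tz":0,"rx":0,"ry":0,"rz":0}
    - {"tx":-0.5,"ty":-0.5,"tz":0,"rx":0,"ry":0,"rz":0}
    - {"tx":-1.1,"ty":-1.2,"tz":0,"rx":0,"ry":0,"rz":0}
    - {"tx":-2,"ty":-2.1,"tz":0,"rx":0,"ry":0,"rz":-0.005}
    - {"tx":-3.1,"ty":-3.3,"tz":0,"rx":0,"ry":0,"rz":-0.01}

```text
time: 16.33
position: [0.5603, 0.268, 0.1651]
tool_rot: [0.313, 0.95, -0.0, -0.0]
ft_force: [0.0, 0.6, -3.4]
grip_width: 0.0152
```

Call:
send_rows:
  deltas:
    - {"tx":-1.3,"ty":-1.4,"tz":0,"rx":0,"ry":0,"rz":-0.005}
    - {"tx":-2.8,"ty":-3,"tz":0,"rx":0,"ry":0,"rz":-0.01}
    - {"tx":-4.5,"ty":-4.8,"tz":0,"rx":0,"ry":0,"rz":-0.015}
    - {"tx":-6.3,"ty":-6.8,"tz":0,"rx":0,"ry":0,"rz":-0.02}
    - {"tx":-8.3,"ty":-9,"tz":0,"rx":0,"ry":0,"rz":-0.025}

```text
time: 16.75
position: [0.5732, 0.1453, 0.1653]
tool_rot: [0.301, 0.954, -0.0, -0.0]
ft_force: [-0.8, -1.4, -3.2]
grip_width: 0.0155
```

Call:
send_rows:
  deltas:
    - {"tx":-2.1,"ty":-2.3,"tz":0,"rx":0,"ry":0,"rz":-0.01}
    - {"tx":-4.3,"ty":-4.8,"tz":0,"rx":0,"ry":0,"rz":-0.015}
    - {"tx":-6.5,"ty":-7.3,"tz":0,"rx":0,"ry":0,"rz":-0.02}
    - {"tx":-8.8,"ty":-9.9,"tz":0,"rx":0,"ry":0,"rz":-0.03}
    - {"tx":-11.1,"ty":-12.5,"tz":0,"rx":0,"ry":0,"rz":-0.04}

```text
time: 17.17
position: [0.5919, -0.0217, 0.1654]
tool_rot: [0.282, 0.959, -0.0, -0.0]
ft_force: [1.0, -0.3, -3.0]
grip_width: 0.0156
```

Call:
send_rows:
  deltas:
    - {"tx":-2.2,"ty":-2.7,"tz":0,"rx":0,"ry":0,"rz":-0.005}
    - {"tx":-4.4,"ty":-5.4,"tz":0,"rx":0,"ry":0,"rz":-0.01}
    - {"tx":-6.6,"ty":-8,"tz":0,"rx":0,"ry":0,"rz":-0.02}
    - {"tx":-8.6,"ty":-10.5,"tz":0,"rx":0,"ry":0,"rz":-0.03}
    - {"tx":-10.6,"ty":-12.9,"tz":0,"rx":0,"ry":0,"rz":-0.03}

```text
time: 17.58
position: [0.6107, -0.1879, 0.1652]
tool_rot: [0.268, 0.963, -0.0, -0.0]
ft_force: [0.9, 0.4, -4.2]
grip_width: 0.0156
```

Call:
send_rows:
  deltas:
    - {"tx":-1.8,"ty":-2.3,"tz":0,"rx":0,"ry":0,"rz":-0.005}
    - {"tx":-3.5,"ty":-4.5,"tz":0,"rx":0,"ry":0,"rz":-0.015}
    - {"tx":-5,"ty":-6.4,"tz":0,"rx":0,"ry":0,"rz":-0.02}
    - {"tx":-6.3,"ty":-8.2,"tz":0,"rx":0,"ry":0,"rz":-0.025}
    - {"tx":-7.5,"ty":-9.7,"tz":0,"rx":0,"ry":0,"rz":-0.03}

```text
time: 18.0
position: [0.6245, -0.3097, 0.165]
tool_rot: [0.254, 0.967, -0.0, -0.0]
ft_force: [-0.2, 0.5, -4.3]
grip_width: 0.0156
```

Call:
send_rows:
  deltas:
    - {"tx":-0.9,"ty":-1.3,"tz":0,"rx":0,"ry":0,"rz":0}
    - {"tx":-1.7,"ty":-2.3,"tz":0,"rx":0,"ry":0,"rz":0}
    - {"tx":-2.2,"ty":-3,"tz":0,"rx":0,"ry":0,"rz":-0.005}
    - {"tx":-2.5,"ty":-3.5,"tz":0,"rx":0,"ry":0,"rz":-0.005}
    - {"tx":-2.6,"ty":-3.6,"tz":0,"rx":0,"ry":0,"rz":-0.01}

```text
time: 18.42
position: [0.6304, -0.3517, 0.1652]
tool_rot: [0.249, 0.969, -0.0, -0.0]
ft_force: [0.9, 0.1, -3.4]
grip_width: 0.0155
```

Call:
send_rows:
  deltas:
    - {"tx":0,"ty":0,"tz":0,"rx":0,"ry":0,"rz":0}
    - {"tx":0,"ty":0,"tz":0,"rx":0,"ry":0,"rz":0}
    - {"tx":0,"ty":0,"tz":0,"rx":0,"ry":0,"rz":0}

```text
time: 18.67
position: [0.6307, -0.3497, 0.1654]
tool_rot: [0.248, 0.969, 0.0, -0.0]
ft_force: [0.1, -0.4, -4.2]
grip_width: 0.0154
```

Run:
```python
from h import *; from plan import *
o=robot.get_obs();print(o['time'],o['position'],o['tool_rot'],np.degrees(yaw_of(o['tool_rot'])),o['grip_width'],o['ft_force'],o['q'])
a=[]
for n in ['scene','side','wrist']:
    q=robot.get_obs();c=robot.camera(n);np.save(n+'7.npy',{'c':c,'p':q});a.append(c['color'])
    W=cloud(c,q).reshape(-1,3)
    m=(np.hypot(W[:,0]-.625,W[:,1]+.35)<.11)&(W[:,2]>.09)&(W[:,2]<.14);P=W[m]
    print(n,m.sum(),cv2.minAreaRect((P[:,:2]*1000).astype(np.float32)))
save('a7.png',np.hstack([cv2.resize(a[0][40:240,60:260],(400,400)),cv2.resize(a[1][40:240,200:400],(400,400))]))
save('wrist7.png',a[2])
```

```text
18.6667 [ 0.63067509 -0.34971226  0.16542487] [ 2.48200967e-01  9.68708456e-01  3.00974558e-04 -3.42433553e-04] 151.25784619559127 0.015392655841457655 [ 0.1170125  -0.37329776 -4.23385076] [-6.60950976e-01  7.18831188e-01  1.21520518e+00  2.98328109e-04
  1.20842439e+00 -1.73020779e+00]
scene 1858 ((628.326416015625, -347.9769592285156), (126.46428680419922, 130.23536682128906), 61.320003509521484)
side 1334 ((627.7020263671875, -345.9939880371094), (124.65632629394531, 135.74525451660156), 61.94960403442383)
wrist 14844 ((626.6613159179688, -348.6828308105469), (120.9204330444336, 129.73927307128906), 61.18553161621094)
```

View pics/a7.png

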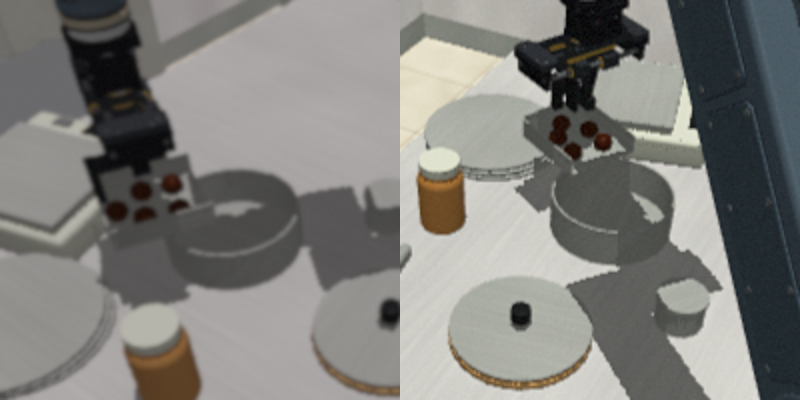

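View pics/wrist7.png

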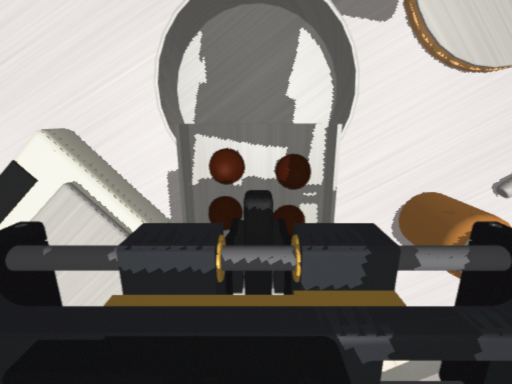

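All five chestnuts are still in the scoop (side crop (560–605,123–150)). The lip is over the pan, about 30 mm behind its centre. Next I work out a tilt about the lip.

Run:
```python
from h import *; from plan import *
o=robot.get_obs();p0=o['position'];print(p0,yaw_of(o['tool_rot']))
r0=down(yaw_of(o['tool_rot']))
f=r0.as_matrix()[:,0];u=-r0.as_matrix()[:,2]
L0=p0+.0695*f-.063*u;print('lip',L0)
def pose(th,lz,sh=0):
    r=r0*R.from_rotvec([0,-np.radians(th),0]);M=r.as_matrix()
    L=np.array([L0[0],L0[1],lz])+sh*f
    return L-.0695*M[:,0]+.063*(-M[:,2]),r
seq=[(0,.100),(1,.096),(3,.092),(6,.089),(9,.087),(12,.085),(15,.083),(18,.081),(21,.079),(24,.078),(27,.077),(30,.076),(33,.075),(36,.074),(39,.073),(42,.072),(44,.072),(46,.072),(47,.072),(47,.072)]
w=[(*pose(a,z),1,'lin') for a,z in seq]
plan(p0,r0,w)
print(w[-1][0],R.from_matrix(w[-1][1].as_matrix()).as_quat())
```

```text
[ 0.63077135 -0.35018259  0.16554073] 2.639649468499093
lip [ 0.56984422 -0.31674405  0.10254073]
[{tz: 0.25}, {tx: 0.11, tz: 0.53, ry: -0.02}, {tx: 0.34, tz: 0.7, ry: -0.05}, {tx: 0.7, tz: 0.66, ry: -0.1}, {tx: 1.07, tz: 0.54, ry: -0.16}]
[{tx: 0.37, tz: -0.15, ry: -0.05}, {tx: 0.76, tz: -0.29, ry: -0.1}, {tx: 1.17, tz: -0.42, ry: -0.15}, {tx: 1.59, tz: -0.52, ry: -0.21}, {tx: 2.01, tz: -0.7, ry: -0.26}]
[{tx: 0.38, tz: -0.26, ry: -0.05}, {tx: 0.78, tz: -0.51, ry: -0.1}, {tx: 1.19, tz: -0.73, ry: -0.16}, {tx: 1.62, tz: -0.94, ry: -0.21}, {tx: 2.07, tz: -1.13, ry: -0.26}]
[{tx: 0.4, tz: -0.27, ry: -0.05}, {tx: 0.64, tz: -0.5, ry: -0.09}, {tx: 0.88, tz: -0.72, ry: -0.12}, {tx: 1.01, tz: -0.82, ry: -0.14}, {tx: 1.01, tz: -0.82, ry: -0.14}]
end [ 0.571  -0.3174  0.1658] yaw 151.24
[ 0.57100456 -0.31738088  0.16579498] [ 0.2277475   0.88833004 -0.09902743  0.38625689]
```

Call:
send_rows:
  deltas:
    - {"tx":0,"ty":0,"tz":0.2,"rx":0,"ry":0,"rz":0}
    - {"tx":0.1,"ty":0,"tz":0.5,"rx":0,"ry":-0.02,"rz":0}
    - {"tx":0.3,"ty":0,"tz":0.7,"rx":0,"ry":-0.05,"rz":0}
    - {"tx":0.7,"ty":0,"tz":0.7,"rx":0,"ry":-0.1,"rz":0}
    - {"tx":1.1,"ty":0,"tz":0.5,"rx":0,"ry":-0.16,"rz":0}

```text
time: 19.23
position: [0.6212, -0.3456, 0.1598]
tool_rot: [0.248, 0.965, -0.02, 0.078]
ft_force: [-0.2, 0.1, -3.7]
grip_width: 0.0153
```

Call:
send_rows:
  deltas:
    - {"tx":0.4,"ty":0,"tz":-0.1,"rx":0,"ry":-0.05,"rz":0}
    - {"tx":0.8,"ty":0,"tz":-0.3,"rx":0,"ry":-0.1,"rz":0}
    - {"tx":1.2,"ty":0,"tz":-0.4,"rx":0,"ry":-0.15,"rz":0}
    - {"tx":1.6,"ty":0,"tz":-0.5,"rx":0,"ry":-0.21,"rz":0}
    - {"tx":2,"ty":0,"tz":-0.7,"rx":0,"ry":-0.26,"rz":0}

```text
time: 19.65
position: [0.6018, -0.3347, 0.1641]
tool_rot: [0.243, 0.947, -0.052, 0.202]
ft_force: [-0.3, 0.8, -5.2]
grip_width: 0.0153
```

Call:
send_rows:
  deltas:
    - {"tx":0.4,"ty":0,"tz":-0.3,"rx":0,"ry":-0.05,"rz":0}
    - {"tx":0.8,"ty":0,"tz":-0.5,"rx":0,"ry":-0.1,"rz":0}
    - {"tx":1.2,"ty":0,"tz":-0.7,"rx":0,"ry":-0.16,"rz":0}
    - {"tx":1.6,"ty":0,"tz":-0.9,"rx":0,"ry":-0.21,"rz":0}
    - {"tx":2.1,"ty":0,"tz":-1.1,"rx":0,"ry":-0.26,"rz":0}

```text
time: 20.07
position: [0.5898, -0.3233, 0.1688]
tool_rot: [0.235, 0.921, -0.073, 0.303]
ft_force: [1.2, -0.2, -2.3]
grip_width: 0.0151
```

Call:
send_rows:
  deltas:
    - {"tx":0.4,"ty":0,"tz":-0.3,"rx":0,"ry":-0.05,"rz":0}
    - {"tx":0.6,"ty":0,"tz":-0.5,"rx":0,"ry":-0.09,"rz":0}
    - {"tx":0.9,"ty":0,"tz":-0.7,"rx":0,"ry":-0.12,"rz":0}
    - {"tx":1,"ty":0,"tz":-0.8,"rx":0,"ry":-0.14,"rz":0}
    - {"tx":1,"ty":0,"tz":-0.8,"rx":0,"ry":-0.14,"rz":0}

```text
time: 20.48
position: [0.6002, -0.3197, 0.2018]
tool_rot: [0.235, 0.906, -0.09, 0.339]
ft_force: [-0.8, -0.4, -2.4]
grip_width: 0.015
```

Call:
send_rows:
  deltas:
    - {"tx":0,"ty":0,"tz":0,"rx":0,"ry":0,"rz":0}
    - {"tx":0,"ty":0,"tz":0,"rx":0,"ry":0,"rz":0}
    - {"tx":0,"ty":0,"tz":0,"rx":0,"ry":0,"rz":0}
    - {"tx":0,"ty":0,"tz":0,"rx":0,"ry":0,"rz":0}
    - {"tx":0,"ty":0,"tz":0,"rx":0,"ry":0,"rz":0}

```text
time: 20.9
position: [0.5992, -0.3199, 0.1996]
tool_rot: [0.237, 0.907, -0.089, 0.337]
ft_force: [-0.2, -0.5, -3.2]
grip_width: 0.0158
```

```bash
cat > look.py <<'E'
import sys
from h import *; from plan import *
k=sys.argv[1]
o=robot.get_obs();M=R.from_quat(o['tool_rot']).as_matrix();print(o['time'],o['position'],o['tool_rot'],'tilt',np.degrees(np.arccos(-M[2,2])),o['grip_width'],o['ft_force'],o['q'].round(2))
a=[]
for n in ['scene','side','wrist']:
    q=robot.get_obs();c=robot.camera(n);np.save(n+k+'.npy',{'c':c,'p':q});a.append(c['color'])
save('a'+k+'.png',np.hstack([cv2.resize(a[0][40:240,60:260],(400,400)),cv2.resize(a[1][40:240,200:400],(400,400))]))
save('wrist'+k+'.png',a[2])
E
python3 look.py 8
```

```text
20.9 [ 0.59916253 -0.31991214  0.19963539] [ 0.23709394  0.90667403 -0.0890889   0.33733046] tilt 40.839653474368006 0.01578223156949792 [-0.21720301 -0.5280957  -3.23076781] [-0.71  0.49  1.89  1.13  0.14 -2.85]
```

View pics/a8.png

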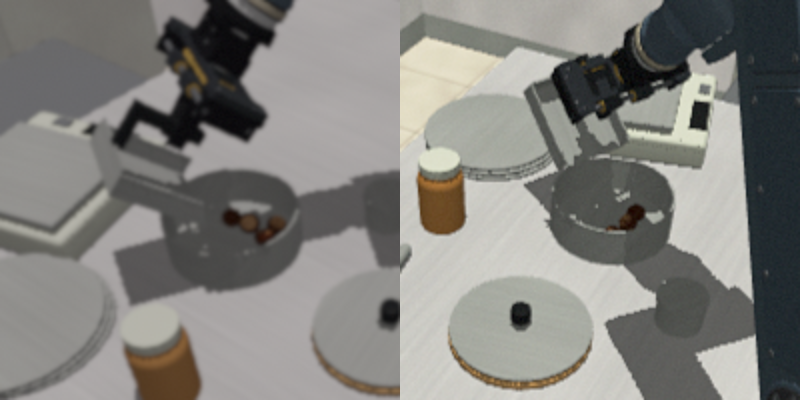

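View pics/wrist8.png

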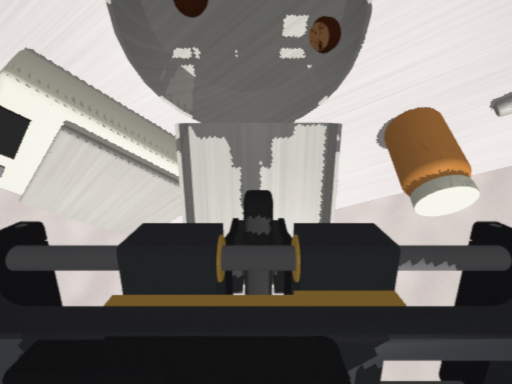

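Run:
```python
from h import *
a=[np.load(n+'8.npy',allow_pickle=True).item()['c']['color'] for n in ['scene','side']]
save('z8.png',np.hstack([cv2.resize(a[0][95:195,100:220],(400,333),interpolation=cv2.INTER_CUBIC),cv2.resize(a[1][70:180,255:345],(330,403),interpolation=cv2.INTER_CUBIC)[:333]]))
for n in ['scene','side']:
    for nm in ['nut0']:
        for d in robot.outline_of(nm,n): print(n,round(d['p'],2),d['xy'],d['pixels'].sum())
print(robot.get_obs()['q'])
```

```text
scene 0.51 [175.0, 148.6] 58
scene 0.45 [199.5, 147.9] 61
[-0.71401711  0.49164193  1.88516251  1.13267052  0.14408739 -2.85403801]
```

View pics/z8.png

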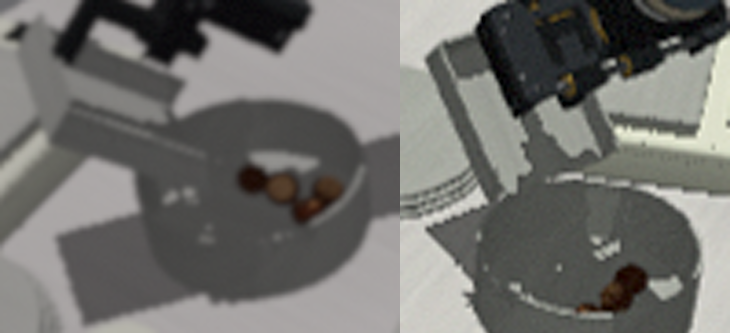

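Four chestnuts are plain in the pan in the scene close-up: (252,178), (282,187), (328,188), (310,210). The scoop floor looks bare, but the fifth may be hidden behind the near wall. Joint 6 is at its limit, so I tilt partly back and rise, then look again.

Call:
send_rows:
  deltas:
    - {"tx":-0.2,"ty":0,"tz":-0.2,"rx":0,"ry":0.05,"rz":0}
    - {"tx":-0.5,"ty":0,"tz":-0.5,"rx":0,"ry":0.1,"rz":0}
    - {"tx":-1,"ty":0,"tz":-1,"rx":0,"ry":0.15,"rz":0}
    - {"tx":-1.5,"ty":0,"tz":-1.5,"rx":0,"ry":0.2,"rz":0}
    - {"tx":-2,"ty":0,"tz":-2,"rx":0,"ry":0.25,"rz":0}

```text
time: 21.57
position: [0.6028, -0.3141, 0.2208]
tool_rot: [0.24, 0.939, -0.053, 0.239]
ft_force: [1.9, 1.1, -3.4]
grip_width: 0.0156
```

```bash
python3 look.py 9
```

```text
21.5667 [ 0.602781   -0.31410299  0.22079194] [ 0.24041431  0.93927375 -0.05266254  0.2391494 ] tilt 28.349378869886163 0.015568930212540568 [ 1.87368461  1.14760844 -3.41284948] [-0.69  0.46  1.7   0.22  0.51 -1.93]
```

View pics/wrist9.png

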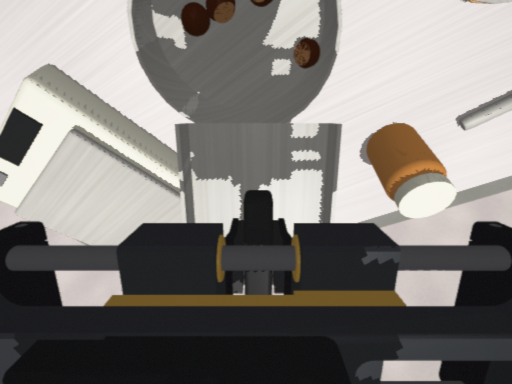

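View pics/a9.png

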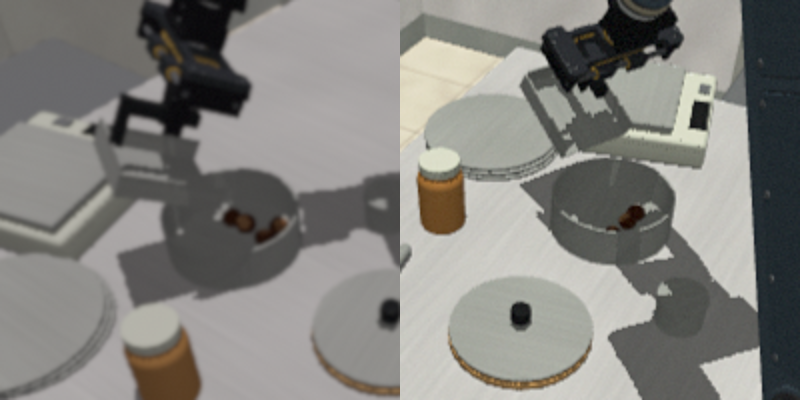

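Run:
```python
from h import *
for n in ['scene','side','wrist']:
    d=np.load(n+'9.npy',allow_pickle=True).item();c=d['c'];W=cloud(c,d['p']);C=c['color'].astype(int)
    m=(C[...,0]-C[...,2]>25)&(C[...,0]<150)&(np.hypot(W[...,0]-.542,W[...,1]+.303)<.13)&(W[...,2]<.2)
    k,l,st,ce=cv2.connectedComponentsWithStats(m.astype(np.uint8))
    for i in range(1,k):
        if st[i,4]>4: print(n,ce[i].round(),st[i,4],np.nanmean(W[l==i],0).round(3),np.nanmax(W[l==i][:,2]).round(3))
```

```text
scene [181. 150.] 52 [ 0.521 -0.309  0.024] 0.031
scene [199. 152.] 28 [ 0.495 -0.26   0.025] 0.03
scene [192. 156.] 9 [ 0.525 -0.262  0.028] 0.031
side [315. 148.] 52 [ 0.516 -0.313  0.022] 0.033
side [306. 154.] 5 [ 0.526 -0.269  0.027] 0.03
wrist [206.  15.] 1226 [ 0.514 -0.323  0.024] 0.033
wrist [261.   2.] 76 [ 0.53  -0.271  0.027] 0.03
wrist [306.  53.] 557 [ 0.593 -0.25   0.026] 0.034
```

The five chestnuts in the pan sit at about (0.51,-0.33), (0.52,-0.30), (0.495,-0.26), (0.53,-0.265) and (0.593,-0.25), each about 0.03 high. The last one is seen by the wrist camera at (306,53). The scoop is empty, so I level it and carry it back to its old place.

Run:
```python
from h import *; from plan import *
o=robot.get_obs();print(o['position'],o['q'],o['tool_rot'])
plan(o['position'],R.from_quat(o['tool_rot']),[((.615,-.33,.25),down(np.radians(150)),7,'ease')])
```

```text
[ 0.60789102 -0.31721548  0.22568609] [-0.69350504  0.45637378  1.69489952  0.23206638  0.49940259 -1.94255764] [ 0.23834811  0.93742904 -0.05495947  0.24778302]
[{tx: -0.11, ty: -0.04, tz: -0.08, ry: 0.03}, {tx: -0.43, ty: -0.14, tz: -0.29, ry: 0.1}, {tx: -0.88, ty: -0.29, tz: -0.59, rx: 0.01, ry: 0.2, rz: 0.01}, {tx: -1.39, ty: -0.46, tz: -0.93, rx: 0.01, ry: 0.31, rz: 0.02}, {tx: -1.84, ty: -0.61, tz: -1.24, rx: 0.02, ry: 0.42, rz: 0.02}]
[{tx: -0.21, ty: -0.1, tz: -0.32, ry: 0.07}, {tx: -0.28, ty: -0.14, tz: -0.43, ry: 0.09}]
end [ 0.615 -0.33   0.25 ] yaw 150.27
```

Call:
send_rows:
  deltas:
    - {"tx":-0.2,"ty":0,"tz":-0.2,"rx":0,"ry":0.05,"rz":0}
    - {"tx":-0.5,"ty":-0.1,"tz":-0.4,"rx":0,"ry":0.13,"rz":0}
    - {"tx":-0.9,"ty":-0.3,"tz":-0.7,"rx":0.01,"ry":0.22,"rz":0.01}
    - {"tx":-1.4,"ty":-0.5,"tz":-1,"rx":0.01,"ry":0.32,"rz":0.02}
    - {"tx":-1.8,"ty":-0.6,"tz":-1.2,"rx":0.02,"ry":0.42,"rz":0.02}

```text
time: 22.13
position: [0.6113, -0.3248, 0.2418]
tool_rot: [0.256, 0.966, -0.007, 0.041]
ft_force: [1.0, -0.2, -3.2]
grip_width: 0.0153
```

Call:
send_rows:
  deltas:
    - {"tx":-0.2,"ty":-0.1,"tz":-0.3,"rx":0,"ry":0.07,"rz":0}
    - {"tx":-0.3,"ty":-0.1,"tz":-0.4,"rx":0,"ry":0.09,"rz":0}
    - {"tx":-0.3,"ty":-0.1,"tz":-0.4,"rx":0,"ry":0.09,"rz":0}
    - {"tx":-0.3,"ty":-0.1,"tz":-0.4,"rx":0,"ry":0.09,"rz":0}
    - {"tx":-0.3,"ty":-0.1,"tz":-0.4,"rx":0,"ry":0.09,"rz":0}

```text
time: 22.55
position: [0.6124, -0.3269, 0.245]
tool_rot: [0.257, 0.967, 0.003, -0.002]
ft_force: [0.9, 0.0, -3.2]
grip_width: 0.0156
```

```bash
python3 look.py 10
python3 - <<'E'
from h import *; from plan import *
for n in ['scene','side']:
    W=cloud(np.load(n+'10.npy',allow_pickle=True).item()['c']).reshape(-1,3)
    m=(np.hypot(W[:,0]-.5558,W[:,1]-.3138)<.13)&(W[:,2]>.006)&(W[:,2]<.3);print(n,'old place occupied px',m.sum())
o=robot.get_obs()
plan(o['position'],R.from_quat(o['tool_rot']),[((.556,.314,.19),down(np.radians(142.9)),25,'ease'),((.556,.314,.085),down(np.radians(142.9)),10,'ease')])
E
```

```text
22.55 [ 0.61236421 -0.32692528  0.2449706 ] [ 0.2565631   0.9665184   0.00338653 -0.0024662 ] tilt 0.4800663868417228 0.015563517037243355 [ 0.90044875  0.02116521 -3.15905651] [-0.65  0.61  1.21  0.    1.33 -1.71]
scene old place occupied px 0
side old place occupied px 0
[{tx: 0.14, ty: 0.21, tz: 0.02}, {tx: 0.58, ty: 0.83, tz: 0.09}, {tx: 1.29, ty: 1.86, tz: 0.21}, {tx: 2.27, ty: 3.27, tz: 0.37, rz: 0.01}, {tx: 3.51, ty: 5.05, tz: 0.57, rz: 0.01}]
[{tx: 1.49, ty: 2.1, tz: 0.24, rz: 0.01}, {tx: 3.2, ty: 4.5, tz: 0.52, rz: 0.01}, {tx: 5.09, ty: 7.17, tz: 0.83, rz: 0.02}, {tx: 7.14, ty: 10.05, tz: 1.16, rz: 0.03}, {tx: 9.32, ty: 13.12, tz: 1.51, rz: 0.03}]
[{tx: 2.36, ty: 3.12, tz: 0.36, rz: 0.01}, {tx: 4.78, ty: 6.32, tz: 0.74, rz: 0.02}, {tx: 7.21, ty: 9.54, tz: 1.11, rz: 0.03}, {tx: 9.63, ty: 12.74, tz: 1.49, rz: 0.04}, {tx: 11.99, ty: 15.86, tz: 1.86, rz: 0.04}]
[{tx: 2.39, ty: 2.91, tz: 0.35, rz: 0.01}, {tx: 4.64, ty: 5.65, tz: 0.68, rz: 0.02}, {tx: 6.71, ty: 8.17, tz: 0.98, rz: 0.02}, {tx: 8.58, ty: 10.45, tz: 1.26, rz: 0.03}, {tx: 10.22, ty: 12.44, tz: 1.5, rz: 0.04}]
[{tx: 1.44, ty: 1.62, tz: 0.2, ry: -0.01}, {tx: 2.58, ty: 2.9, tz: 0.36, ry: -0.01}, {tx: 3.41, ty: 3.84, tz: 0.48, ry: -0.01, rz: 0.01}, {tx: 3.92, ty: 4.4, tz: 0.55, ry: -0.01, rz: 0.01}, {tx: 4.09, ty: 4.59, tz: 0.57, ry: -0.01, rz: 0.01}]
[{tz: 0.26}, {tz: 1.0}, {tz: 2.17}, {tx: 0.01, ty: -0.01, tz: 3.63}, {tx: 0.02, ty: -0.01, tz: 5.25}]
[{tx: 0.01, ty: -0.01, tz: 1.62}, {tx: 0.01, ty: -0.01, tz: 3.09}, {tx: 0.02, ty: -0.02, tz: 4.25}, {tx: 0.02, ty: -0.02, tz: 5.0}, {tx: 0.02, ty: -0.02, tz: 5.25}]
end [0.556 0.314 0.085] yaw 142.77
```

View pics/a10.png

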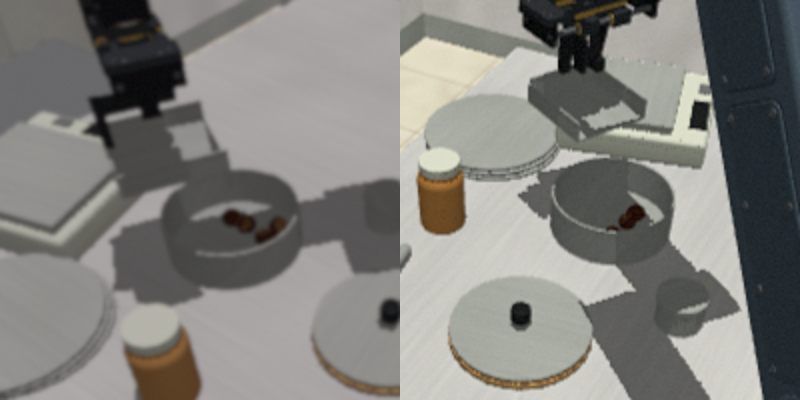

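The scoop is empty and level, the pan hasn't moved, and the old place is free. Now I carry the scoop back.

Call:
send_rows:
  deltas:
    - {"tx":0.1,"ty":0.2,"tz":0,"rx":0,"ry":0,"rz":0}
    - {"tx":0.6,"ty":0.8,"tz":0.1,"rx":0,"ry":0,"rz":0}
    - {"tx":1.3,"ty":1.9,"tz":0.2,"rx":0,"ry":0,"rz":0}
    - {"tx":2.3,"ty":3.3,"tz":0.4,"rx":0,"ry":0,"rz":0.01}
    - {"tx":3.5,"ty":5,"tz":0.6,"rx":0,"ry":0,"rz":0.01}

```text
time: 23.12
position: [0.6074, -0.2664, 0.2409]
tool_rot: [0.263, 0.965, 0.002, -0.002]
ft_force: [-0.3, 0.1, -2.9]
grip_width: 0.0156
```

Call:
send_rows:
  deltas:
    - {"tx":1.5,"ty":2.1,"tz":0.2,"rx":0,"ry":0,"rz":0.01}
    - {"tx":3.2,"ty":4.5,"tz":0.5,"rx":0,"ry":0,"rz":0.01}
    - {"tx":5.1,"ty":7.2,"tz":0.8,"rx":0,"ry":0,"rz":0.02}
    - {"tx":7.1,"ty":10,"tz":1.2,"rx":0,"ry":0,"rz":0.03}
    - {"tx":9.3,"ty":13.1,"tz":1.5,"rx":0,"ry":0,"rz":0.03}

```text
time: 23.53
position: [0.5928, -0.1052, 0.2267]
tool_rot: [0.277, 0.961, 0.002, -0.002]
ft_force: [0.9, 0.4, -3.3]
grip_width: 0.0153
```

Call:
send_rows:
  deltas:
    - {"tx":2.4,"ty":3.1,"tz":0.4,"rx":0,"ry":0,"rz":0.01}
    - {"tx":4.8,"ty":6.3,"tz":0.7,"rx":0,"ry":0,"rz":0.02}
    - {"tx":7.2,"ty":9.5,"tz":1.1,"rx":0,"ry":0,"rz":0.03}
    - {"tx":9.6,"ty":12.7,"tz":1.5,"rx":0,"ry":0,"rz":0.04}
    - {"tx":12,"ty":15.9,"tz":1.9,"rx":0,"ry":0,"rz":0.04}

```text
time: 23.95
position: [0.575, 0.0942, 0.2089]
tool_rot: [0.296, 0.955, 0.002, -0.002]
ft_force: [1.2, -0.3, -3.3]
grip_width: 0.0156
```

Call:
send_rows:
  deltas:
    - {"tx":2.4,"ty":2.9,"tz":0.3,"rx":0,"ry":0,"rz":0.01}
    - {"tx":4.6,"ty":5.6,"tz":0.7,"rx":0,"ry":0,"rz":0.02}
    - {"tx":6.7,"ty":8.2,"tz":1,"rx":0,"ry":0,"rz":0.02}
    - {"tx":8.6,"ty":10.4,"tz":1.3,"rx":0,"ry":0,"rz":0.03}
    - {"tx":10.2,"ty":12.4,"tz":1.5,"rx":0,"ry":0,"rz":0.04}

```text
time: 24.37
position: [0.5601, 0.2545, 0.1944]
tool_rot: [0.314, 0.949, 0.002, -0.003]
ft_force: [0.3, -0.7, -3.2]
grip_width: 0.0156
```

Call:
send_rows:
  deltas:
    - {"tx":1.4,"ty":1.6,"tz":0.2,"rx":0,"ry":0,"rz":0}
    - {"tx":2.6,"ty":2.9,"tz":0.4,"rx":0,"ry":0,"rz":0}
    - {"tx":3.4,"ty":3.8,"tz":0.5,"rx":0,"ry":0,"rz":0.01}
    - {"tx":3.9,"ty":4.4,"tz":0.6,"rx":0,"ry":0,"rz":0.01}
    - {"tx":4.1,"ty":4.6,"tz":0.6,"rx":0,"ry":0,"rz":0.01}

```text
time: 24.78
position: [0.5556, 0.3144, 0.1887]
tool_rot: [0.318, 0.948, 0.002, -0.002]
ft_force: [-0.1, -0.3, -3.3]
grip_width: 0.0155
```

Call:
send_rows:
  deltas:
    - {"tx":0,"ty":0,"tz":0,"rx":0,"ry":0,"rz":0}
    - {"tx":0,"ty":0,"tz":0,"rx":0,"ry":0,"rz":0}
    - {"tx":0,"ty":0,"tz":0,"rx":0,"ry":0,"rz":0}
    - {"tx":0,"ty":0,"tz":0,"rx":0,"ry":0,"rz":0}

```text
time: 25.12
position: [0.5571, 0.3117, 0.1889]
tool_rot: [0.32, 0.947, 0.002, -0.002]
ft_force: [-0.4, -0.4, -3.5]
grip_width: 0.0155
```

Run:
```python
from h import *; from plan import *
o=robot.get_obs();print(o['time'],o['position'],o['tool_rot'],o['q'].round(2))
for n in ['scene','side']:
    c=robot.camera(n);W=cloud(c).reshape(-1,3);z0=o['position'][2]-.063
    p=W[(np.hypot(W[:,0]-.552,W[:,1]-.316)<.09)&(abs(W[:,2]-z0)<.005)]
    A=np.c_[p[:,:2],np.ones(len(p))];s=np.linalg.lstsq(A,p[:,2],rcond=None)[0];f=np.array([-.797,.604]);print('floor pts',len(p),'slope deg along front',np.degrees(s[:2]@f),'side',np.degrees(s[:2]@[.604,.797]),'floor z-tcp',np.median(p[:,2])-o['position'][2])
plan(o['position'],R.from_quat(o['tool_rot']),[((.556,.314,.085),down(np.radians(142.9)),10,'ease')])
```

```text
25.1167 [0.55705675 0.3116719  0.18886174] [ 0.31999526  0.94741555  0.00165022 -0.00201973] [ 0.33  0.58  1.43  0.01  1.13 -0.59]
floor pts 1946 slope deg along front -0.050747954226899324 side 0.30812489890759814 floor z-tcp -0.06325212147092141
floor pts 2753 slope deg along front 0.20267001368624987 side 0.17093995678119908 floor z-tcp -0.06255070562099974
[{tz: 0.25}, {tx: 0.02, ty: 0.01, tz: 0.99}, {tx: 0.04, ty: 0.02, tz: 2.14}, {tx: 0.06, ty: 0.04, tz: 3.59}, {tx: 0.09, ty: 0.05, tz: 5.19}]
[{tx: 0.02, ty: 0.02, tz: 1.61}, {tx: 0.05, ty: 0.03, tz: 3.06}, {tx: 0.07, ty: 0.04, tz: 4.21}, {tx: 0.08, ty: 0.05, tz: 4.94}, {tx: 0.08, ty: 0.05, tz: 5.2}]
end [0.556 0.314 0.085] yaw 142.67
```

Call:
send_rows:
  deltas:
    - {"tx":0,"ty":0,"tz":0.3,"rx":0,"ry":0,"rz":0}
    - {"tx":0,"ty":0,"tz":1,"rx":0,"ry":0,"rz":0}
    - {"tx":0,"ty":0,"tz":2.2,"rx":0,"ry":0,"rz":0}
    - {"tx":0.1,"ty":0,"tz":3.7,"rx":0,"ry":0,"rz":0}
    - {"tx":0.1,"ty":0,"tz":5.4,"rx":0,"ry":0,"rz":0}

```text
time: 25.63
position: [0.5558, 0.3134, 0.1336]
tool_rot: [0.319, 0.948, 0.002, -0.002]
ft_force: [-0.4, 0.0, -3.6]
grip_width: 0.0157
```

Call:
send_rows:
  deltas:
    - {"tx":0,"ty":0,"tz":1.7,"rx":0,"ry":0,"rz":0}
    - {"tx":0,"ty":0,"tz":3.3,"rx":0,"ry":0,"rz":0}
    - {"tx":0.1,"ty":0,"tz":4.7,"rx":0,"ry":0,"rz":0}
    - {"tx":0.1,"ty":0,"tz":5.6,"rx":0,"ry":0,"rz":0}
    - {"tx":0.1,"ty":0,"tz":6,"rx":0,"ry":0,"rz":0}

```text
time: 26.05
position: [0.5534, 0.3138, 0.0721]
tool_rot: [0.319, 0.948, 0.0, -0.004]
ft_force: [-0.7, -0.3, -2.1]
grip_width: 0.0155
```

Call:
send_rows:
  deltas:
    - {"tx":0,"ty":0,"tz":0.1,"rx":0,"ry":0,"rz":0}
    - {"tx":0,"ty":0,"tz":0.2,"rx":0,"ry":0,"rz":0}
    - {"tx":0,"ty":0,"tz":0.3,"rx":0,"ry":0,"rz":0}
    - {"tx":0,"ty":0,"tz":0.4,"rx":0,"ry":0,"rz":0}
    - {"tx":0,"ty":0,"tz":0.4,"rx":0,"ry":0,"rz":0}

```text
time: 26.47
position: [0.5553, 0.3144, 0.0714]
tool_rot: [0.319, 0.948, 0.002, -0.002]
ft_force: [-0.4, -0.2, -2.9]
grip_width: 0.0153
```

Call:
send_rows:
  deltas:
    - {"tx":0,"ty":0,"tz":0.1,"rx":0,"ry":0,"rz":0}
    - {"tx":0,"ty":0,"tz":0.2,"rx":0,"ry":0,"rz":0}
    - {"tx":0,"ty":0,"tz":0.3,"rx":0,"ry":0,"rz":0}
    - {"tx":0,"ty":0,"tz":0.4,"rx":0,"ry":0,"rz":0}
    - {"tx":0,"ty":0,"tz":0.5,"rx":0,"ry":0,"rz":0}

```text
time: 26.88
position: [0.5549, 0.3144, 0.0657]
tool_rot: [0.319, 0.948, 0.002, -0.002]
ft_force: [-1.9, 1.1, -0.5]
grip_width: 0.0156
```

Call:
send_rows:
  deltas:
    - {"tx":0,"ty":0,"tz":0.1,"rx":0,"ry":0,"rz":0}
    - {"tx":0,"ty":0,"tz":0.1,"rx":0,"ry":0,"rz":0}
    - {"tx":0,"ty":0,"tz":0.1,"rx":0,"ry":0,"rz":0}

```text
time: 27.13
position: [0.5547, 0.3145, 0.0655]
tool_rot: [0.319, 0.948, 0.002, -0.002]
ft_force: [-2.3, 0.6, 4.5]
grip_width: 0.0156
```

Contact, with the upward force at 4.5 N. I open, wait for the fingers, then rise straight up.

Call:
send_rows:
  deltas:
    - {"tx":0,"ty":0,"tz":0,"rx":0,"ry":0,"rz":0}
    - {"tx":0,"ty":0,"tz":0,"rx":0,"ry":0,"rz":0}
    - {"tx":0,"ty":0,"tz":0,"rx":0,"ry":0,"rz":0}
    - {"tx":0,"ty":0,"tz":0,"rx":0,"ry":0,"rz":0}
    - {"tx":0,"ty":0,"tz":0,"rx":0,"ry":0,"rz":0}
  claw: 5.5

```text
time: 27.55
position: [0.5551, 0.3143, 0.0646]
tool_rot: [0.319, 0.948, 0.002, -0.002]
ft_force: [0.7, -0.1, -0.8]
grip_width: 0.0409
```

Call:
send_rows:
  deltas:
    - {"tx":0,"ty":0,"tz":-0.5,"rx":0,"ry":0,"rz":0}
    - {"tx":0,"ty":0,"tz":-1.5,"rx":0,"ry":0,"rz":0}
    - {"tx":0,"ty":0,"tz":-3.5,"rx":0,"ry":0,"rz":0}
    - {"tx":0,"ty":0,"tz":-6.5,"rx":0,"ry":0,"rz":0}
    - {"tx":0,"ty":0,"tz":-10,"rx":0,"ry":0,"rz":0}

```text
time: 27.97
position: [0.554, 0.3134, 0.1649]
tool_rot: [0.319, 0.948, 0.001, -0.003]
ft_force: [0.1, 0.2, 0.7]
grip_width: 0.0546
```

Call:
send_rows:
  deltas:
    - {"tx":0,"ty":0,"tz":-3,"rx":0,"ry":0,"rz":0}
    - {"tx":0,"ty":0,"tz":-5,"rx":0,"ry":0,"rz":0}
    - {"tx":0,"ty":0,"tz":-6,"rx":0,"ry":0,"rz":0}
    - {"tx":0,"ty":0,"tz":-6,"rx":0,"ry":0,"rz":0}
    - {"tx":0,"ty":0,"tz":-6,"rx":0,"ry":0,"rz":0}

```text
time: 28.38
position: [0.5551, 0.3135, 0.2249]
tool_rot: [0.319, 0.948, 0.002, -0.002]
ft_force: [-0.4, -0.7, -1.0]
grip_width: 0.055
```

Run:
```python
from h import *
print(robot.get_obs()['position'],robot.get_obs()['time'])
a=[]
for n in ['scene','side']:
    c=robot.camera(n);np.save(n+'11.npy',{'c':c});a.append(c['color']);W=cloud(c).reshape(-1,3)
    for nm,x,y,r,zl,zh in [('lid',.554,-.023,.12,.018,.03),('knobtop',.554,-.023,.12,.05,.06),('rim',.542,-.303,.12,.058,.072),('bar',.57,.305,.09,.09,.105),('tray',.555,.316,.11,.008,.07),('tin',.37,.15,.06,.02,.06),('tin2',.755,.17,.06,.02,.06),('tin1',.37,-.16,.06,.02,.06),('jar',.78,-.18,.06,.05,.13)]:
        Q=W[(np.hypot(W[:,0]-x,W[:,1]-y)<r)&(W[:,2]>zl)&(W[:,2]<zh)]
        if len(Q): print(n,nm,len(Q),((Q.min(0)+Q.max(0))/2).round(3),np.ptp(Q,0).round(3))
    C=c['color'].reshape(-1,3).astype(int)
    m=((C[:,0]-C[:,2]>25)&(C[:,0]<150)&(C[:,0]>40)&(np.hypot(W[:,0]-.542,W[:,1]+.303)<.1));print('brown px in pan',m.sum())
save('fin.png',cv2.resize(np.hstack(a),None,fx=.78,fy=.78))
save('finz.png',np.hstack([cv2.resize(a[0][100:320,110:450],(420,272)),cv2.resize(a[1][100:340,130:360],(300,272))]))
```

```text
[0.55508721 0.31347578 0.22488425] 28.3833
scene lid 3465 [ 0.555 -0.025  0.023] [0.199 0.196 0.01 ]
scene knobtop 75 [ 0.558 -0.024  0.053] [0.025 0.026 0.006]
scene rim 419 [ 0.544 -0.304  0.063] [0.189 0.192 0.009]
scene bar 330 [0.568 0.304 0.094] [0.084 0.068 0.007]
scene tray 1054 [0.554 0.316 0.039] [0.175 0.174 0.061]
scene tin 437 [0.374 0.146 0.036] [0.067 0.067 0.032]
scene tin2 567 [0.755 0.171 0.036] [0.068 0.067 0.032]
scene tin1 475 [ 0.375 -0.156  0.037] [0.071 0.07  0.034]
scene jar 1218 [ 0.784 -0.181  0.086] [0.068 0.067 0.072]
brown px in pan 179
side lid 2782 [ 0.554 -0.022  0.023] [0.196 0.198 0.01 ]
side knobtop 60 [ 0.554 -0.022  0.054] [0.026 0.028 0.007]
side rim 327 [ 0.543 -0.302  0.063] [0.19  0.194 0.01 ]
side bar 282 [0.567 0.307 0.095] [0.08  0.067 0.008]
side tray 596 [0.552 0.319 0.037] [0.174 0.174 0.058]
side tin 469 [0.373 0.149 0.037] [0.066 0.067 0.034]
side tin2 59 [0.749 0.168 0.038] [0.061 0.044 0.029]
side tin1 551 [ 0.373 -0.153  0.038] [0.071 0.071 0.037]
side jar 259 [ 0.775 -0.169  0.073] [0.065 0.048 0.046]
brown px in pan 90
```

View pics/fin.png

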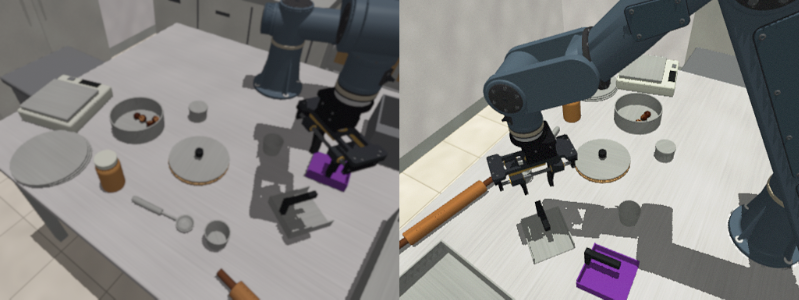

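View pics/finz.png

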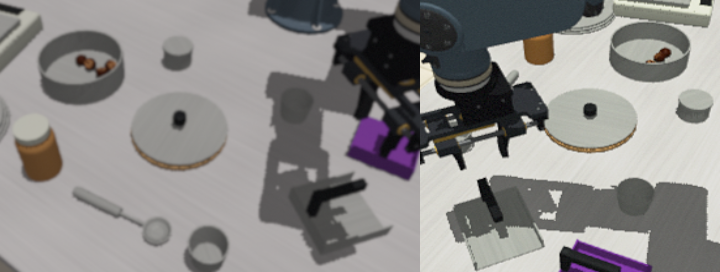

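Everything is in place and the gripper is 130 mm above the scoop, touching nothing. I'm handing in.

```bash
python3 -c "
from rig import robot
print(robot.hand_in())"
```

```text
the job is handed in; nothing more can be done
None
```

The job is done and handed in at about 28.5 s of the 72 s allowed; no verdict came back. I laid the lid flat on the board, tipped the chestnuts into the pan, and put the empty scoop back flat in its old place.

**Last checks, from both fixed cameras**
- **Lid:** it lies flat, and its centre is within about 2–3 mm of the board's.
- **Pan:** the rim is centred where it started, at about (0.543, -0.303).
- **Scoop:** it is empty, flat on the bench at about (0.555, 0.316), and well clear of the pan and board.
- **Other things:** the tins, jar, spoon and purple scoop look unmoved. I compared positions only by eye for the spoon and purple scoop.

**Points that were less certain or disagreed**
- **Fifth chestnut:** the fixed cameras show only four in the pan, because the near wall hides part of it. The fifth was seen only by the wrist camera, while the scoop was tipped. No chestnut shows on the bench or in the scoop.
- **Tilt:** it stopped at 41° instead of the planned 47°. Joint 6 read -2.854, on its stated limit of -2.85, so I can't rule out a range violation there. I backed it off in the next move.
- **Cameras:** the two fixed cameras disagreed by up to 4 mm. I used the wrist camera for the grasps.

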